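Pack hex pillars into the free cells of a padded crate

TASK

Pack the grey hexagonal metal pillars lying on the bench into the padded crate, one to a free cell, each lying fully down on its pad below the rim with its paper label facing up. Some cells are already filled from the other side, which cannot be seen: before you load anything, feel for a free cell by pressing pads with the empty fingers until one goes right down. A pillar cannot be turned once it is in its cell, so roll it over on the bench first; do not disturb the other things on the bench.

Things in the scene. Friction and masses are not known exactly. Their poses are not given: they have to be found in the camera images.
- crate: Heavy grey two-sided transit crate, fixed to the bench, 242 x 180 mm, 60 mm high to its rim; origin at the centre of its underside, z up, x along the 242 mm side. 2 (along x) by 3 (along y) cells, each 112 mm long (along x) and 52 mm wide, parted by 6 mm walls as high as the rim. Each mouth is closed by a dark grey 107 x 47 mm pad. 1 or 2 cells are already filled underneath.
- cell1 (a point): Centre of cell 1, on top of its pad at rest, 56 mm above the bench and 4 mm below the rim; at x -59, y -58 mm in the crate's frame. A pillar set on the pad of a free cell carries it right down by its own weight (at about 0.1 m/s); its top is then 6 mm below the rim and it cannot be gripped again, so the label must be up before.
- pad1 (a joint): How far the pad of cell 1 is pressed down, in m: 0 at rest, 0.038 fully down (free cell), about 0.006 at most in a filled cell. Each pad rides on a light damped spring: 0.8 N starts it, 1.4 N holds it at the bottom stop, and it comes back up when let go. In a filled cell it stops dead.
- cell2 (a point): Centre of cell 2, on top of its pad at rest, 56 mm above the bench and 4 mm below the rim; at x -59, y +0 mm in the crate's frame.
- pad2 (a joint): How far the pad of cell 2 is pressed down, in m: 0 at rest, 0.038 fully down (free cell), about 0.006 at most in a filled cell.
- cell3 (a point): Centre of cell 3, on top of its pad at rest, 56 mm above the bench and 4 mm below the rim; at x -59, y +58 mm in the crate's frame.
- pad3 (a joint): How far the pad of cell 3 is pressed down, in m: 0 at rest, 0.038 fully down (free cell), about 0.006 at most in a filled cell.
- cell4 (a point): Centre of cell 4, on top of its pad at rest, 56 mm above the bench and 4 mm below the rim; at x +59, y -58 mm in the crate's frame.
- pad4 (a joint): How far the pad of cell 4 is pressed down, in m: 0 at rest, 0.038 fully down (free cell), about 0.006 at most in a filled cell.
- cell5 (a point): Centre of cell 5, on top of its pad at rest, 56 mm above the bench and 4 mm below the rim; at x +59, y +0 mm in the crate's frame.
- pad5 (a joint): How far the pad of cell 5 is pressed down, in m: 0 at rest, 0.038 fully down (free cell), about 0.006 at most in a filled cell.
- cell6 (a point): Centre of cell 6, on top of its pad at rest, 56 mm above the bench and 4 mm below the rim; at x +59, y +58 mm in the crate's frame.
- pad6 (a joint): How far the pad of cell 6 is pressed down, in m: 0 at rest, 0.038 fully down (free cell), about 0.006 at most in a filled cell.
- bar1: Grey anodised hexagonal pillar lying on the bench, 100 mm long, 36 mm across flats, 41.6 across corners, flats 20.8 wide, 0.3 kg. Origin at its centre (18 mm up), x along it, z out of the flat with the white paper label (62 x 14 mm). May be absent. Push a side corner sideways and up, and it tips over its far lower edge onto the next flat, 20.8 mm on.
- bar2: Grey anodised hexagonal pillar lying on the bench, 100 mm long, 36 mm across flats, 41.6 across corners, flats 20.8 wide, 0.3 kg. Origin at its centre (18 mm up), x along it, z out of the flat with the white paper label (62 x 14 mm). May be absent. It can be pinched across its two side corners, 18 mm above what it lies on.
- bar3: Grey anodised hexagonal pillar lying on the bench, 100 mm long, 36 mm across flats, 41.6 across corners, flats 20.8 wide, 0.3 kg. Origin at its centre (18 mm up), x along it, z out of the flat with the white paper label (62 x 14 mm). May be absent. The label can start on any flat but the top one.
- bar4: Grey anodised hexagonal pillar lying on the bench, 100 mm long, 36 mm across flats, 41.6 across corners, flats 20.8 wide, 0.3 kg. Origin at its centre (18 mm up), x along it, z out of the flat with the white paper label (62 x 14 mm). May be absent. 
- dish: Steel dish, 84 mm across, 42 mm high; origin under its centre. Not part of the job.
- spool: Grey solder spool, 54 mm across, 36 mm high, standing; origin under its centre. Not part of the job.
- driver: Screwdriver, 190 mm long, lying. Not part of the job.
- meter: Yellow hand multimeter, 170 x 85 x 38 mm, lying; origin under its centre. Not part of the job.
- wrench: Wrench, 160 mm long, lying. Not part of the job.
- tin: Flat steel flux tin, 64 mm across, 45 mm high, standing; origin under its centre. Not part of the job.
There are look-alikes about, which are no part of the job. Leave any brown look-alike of the bar3 alone.

How it is judged:
By the outcome, as a careful person would: the job done as asked, in the order asked, and still so for the second after the job is handed in, with the robot touching nothing.
Of old1, old2, old3, old4, old5, old6 only 1 to 2 are there at a start; the rules pass over those that are not, and their reading is None.
Of bar1, bar2, bar3, bar4 only 3 to 4 are there at a start; the rules pass over those that are not, and their reading is None.
At some moment in a run one of bar1, bar2, bar3, bar4 may be knocked a few centimetres aside while the robot is not near it.
Once in a run the grip may slacken for a moment while it holds something.
It also fails if it takes over 210 s, if anything falls off the work surface, if the arm or the gripper's body presses on something with over 40 N, if the wrist force passes 120 N, or if a joint passes its speed limit or range.

ROBOT

A 6-joint arm with a two-finger parallel gripper is mounted at the origin on the work surface. World frame = base frame: x ahead of the robot, y to its left, z up, the work surface at z = 0. Lengths are in m, angles in degrees, forces in N, time in s.
With the tool pointing down it reaches from about 0.35 to 0.875 m from the base axis. Payload 4.2 kg.
Tool frame: the origin (TCP) lies between the finger pads; the fingertips stand 14 mm ahead of it and the grasp point (between the pads) lies 5 mm behind it; z points along the fingers, y is the line along which they close (so a half turn about z gives the same grasp; the last joint's range is limited). The gripper opens to 87 mm and grips with 3 to 60 N. Pads are 19 mm wide; open, the fingers measure 117 mm over their backs; the gripper's body (75 mm by 190 mm) begins 51 mm behind the grasp point.
Start: joints at [-54.339, 22.042, 0.453, 0, -68.411, -14.817], TCP at [0.222, -0.584, 0.237] pointing down, gripper open.
Joint ranges: [-179.83, 179.83], [-69.29, 118.12], [-61.27, 80.66], [-181.25, 117.63], [-171.15, -9.14], [-177.46, 177.46]. Speed limits (degrees/s): [159.86, 159.86, 180, 180, 180, 180].

INTERFACE

Orientations are given as a 3x3 rotation matrix whose columns are the frame's x, y, z axes.
In Python, from station import * gives the robot as it stands. The module is installed in compiled form; this text tells all that it offers.
- The arm moves only by the tool play_rows, never from a script. Its argument "steps" is a list of rows, each an object of numbers: "ax", "ay", "az": the turn, a rotation vector about the tool's x, y, z in degrees; "dx", "dy", "dz": the shift along the tool's x, y, z in mm; "claw": the finger opening in mm, from 0 to 87. A call has 1 to 20 rows; each row shifts and turns the commanded pose from where the row before left it, along the tool's axes as they then stand; what a row does not reach is not made up. A row lasts 1/10 s, in which the tool goes at most 50 mm and 8.59 degrees, less where a joint would pass 70% of its speed; a pose out of reach is approached as far as the arm can. A call with a gripper value outside its range is refused whole. The fingers move at their own pace and stop on an object; the grip force is fixed at half the most. Time passes only in rows, so rows that do not move let the fingers close. It gives the time, the measured TCP pose, the force, the opening and the grip force at its end, in the units of the state.
- sense(): the state, without advancing time (a new reading comes with each control period).
- capture(name): name is "scene" or "top"; returns a dict with "frame" (420x560x3 uint8, blue, green, red), "range_z" (420x560 float32, m along the optical axis (not along the pixel's ray), 0 where there is no reading), "fx", "fy", "cx", "cy" (pixels), "xyz" and "rotation" of the camera in the world. Camera axes: x right, y down, z forward; pixel columns grow to the right and rows downward; lengths in m; the calibration is good to about 2 mm. A picture is of the moment at which its call begins.
- finish_job(): hands the job in; it is judged then, once.
The state is a dict: "time_s": time; "joints": joint angles; "joint_velocities": joint speeds; "effort": joint torques, N m; "tcp_pos": TCP position; "ee_rot": TCP orientation; "wrist_force": force on the tool from outside, world axes, zero at the start; "moment": the same for the moment, N m; "gripper_width": opening from 0.0 (shut) to 1.0 (fully open); "gripper_force": force on a finger pad.
Only numpy, scipy, OpenCV 4.12 (cv2) and the standard library are available. Lean on these libraries where they do the work, as an engineer would, in place of code of your own. Each camera call takes 0.05 s, during which the arm holds its last target. There are 200 camera calls.

## Working session

There is one attempt and no reset: what is moved stays moved. The work goes in short steps, Python scripts to look and compute and a tool call to move; the robot and the scene stay as the last step left them, time stands still between calls to the robot, and variables do not carry over. Pictures are saved under pics/ and viewed, at most 14 in all, crops included, and the job is handed in when it is done.

Besides the shell and the picture viewer there is one more tool, called by a JSON object that holds its "op" and its "data". play_rows: Moves the arm, as the interface text tells. Its arguments: {"type":"object","properties":{"steps":{"type":"array"}},"required":["steps"]}

```bash
mkdir -p pics
cat > h.py <<'E'
import numpy as np, cv2
from station import *
def cloud(c):
    Z=c["range_z"]; v,u=np.mgrid[:Z.shape[0],:Z.shape[1]]
    P=np.stack([(u-c["cx"])/c["fx"]*Z,(v-c["cy"])/c["fy"]*Z,Z],-1)
    W=P@np.array(c["rotation"]).T+np.array(c["xyz"]); W[Z==0]=np.nan
    return W
E
python3 - <<'E'
from h import *
for n in("scene","top"):
    c=capture(n); cv2.imwrite(f"pics/{n}0.png",c["frame"]); np.savez(f"{n}0.npz",**c)
    print(n,c["fx"],c["cx"],c["cy"],c["xyz"],np.round(c["rotation"],3).tolist())
s=sense(); print(s["time_s"],s["ee_rot"],s["wrist_force"])
E
```

```text
scene 482.65122180684295 278.91828031915617 213.436033199884 [ 0.99717956 -0.30280407  1.14686554] [[0.598, 0.693, -0.402], [0.801, -0.524, 0.289], [-0.01, -0.495, -0.869]]
top 498.08833029149076 273.5344453899424 209.25089042577562 [0.25088492 0.07444319 1.57388317] [[-0.003, -0.987, 0.16], [-1.0, 0.001, -0.007], [0.007, -0.16, -0.987]]
0.1 [[-9.34600567e-01 -3.55698120e-01 -7.92937267e-04]
 [-3.55698989e-01  9.34598840e-01  1.79935046e-03]
 [ 1.01052676e-04  1.96372094e-03 -9.99998067e-01]] [-0.39763544  0.01521793  0.42859035]
```

View pics/scene0.png

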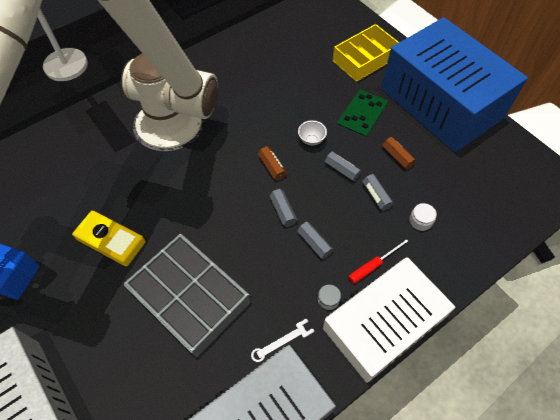

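View pics/top0.png

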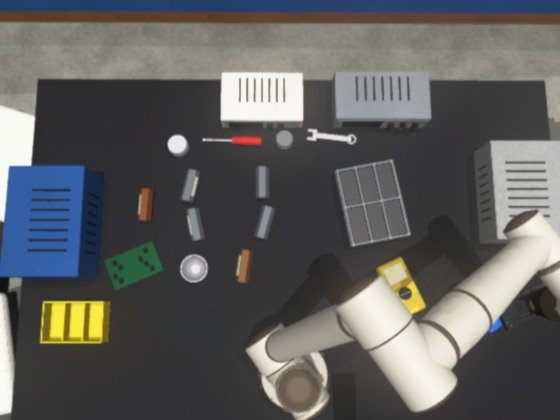

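The four grey pillars are at top-view pixels (262,182), (264,222), (190,185) and (195,225). The two brown look-alikes are at (145,205) and (244,266), and the crate is around (372,203).

```bash
cat >> h.py <<'E'
def bars(c,crate=False):
    """top-flat fit of each bar-sized blob: cx, cy, axis angle deg, L, W, top z"""
    W=cloud(c); hsv=cv2.cvtColor(c["frame"],cv2.COLOR_BGR2HSV); out=[]
    m=((W[...,2]>.018)&(W[...,2]<.047)&(W[...,0]>.15)&(W[...,0]<.95)&(np.abs(W[...,1])<.6)).astype(np.uint8)
    n,l,st,_=cv2.connectedComponentsWithStats(m,connectivity=4)
    for i in range(1,n):
        if not 80<st[i,4]<3000: continue
        k=l==i; P=W[k]; zt=np.median(P[P[:,2]>np.percentile(P[:,2],60)][:,2])
        t=P[P[:,2]>zt-.004]; (x,y),(a,b),th=cv2.minAreaRect((t[:,:2]*1000).astype(np.float32))
        if a<b: a,b,th=b,a,th+90
        out.append((round(x),round(y),round((th+90)%180-90,1),round(a),round(b),round(zt*1000,1),int(hsv[k][:,1].mean()),st[i,:2].tolist()))
    return out
E
python3 - <<'E'
from h import *
T=dict(np.load("top0.npz"));S=dict(np.load("scene0.npz"))
for c in (T,S):
    for b in bars(c): print(b)
    print()
for n,c in(("T",T),("S",S)):
    W=cloud(c); k=(W[...,2]>.057)&(W[...,2]<.064)&(W[...,0]>.2)&(W[...,0]<.85)&(W[...,1]<-.05)&(W[...,1]>-.5)
    k=cv2.morphologyEx(k.astype(np.uint8),cv2.MORPH_OPEN,np.ones((2,2)))
    nn,l,st,ce=cv2.connectedComponentsWithStats(k)
    for i in range(1,nn):
        if st[i,4]>60:
            P=W[l==i]; print(n,st[i],cv2.minAreaRect((P[:,:2]*1000).astype(np.float32)),np.median(P[:,2]))
a=T["frame"][150:250,140:290]; b=S["frame"][140:265,250:410]
a=cv2.resize(a,(800,533),interpolation=cv2.INTER_CUBIC);b=cv2.resize(b,(768,600),interpolation=cv2.INTER_CUBIC)
cv2.imwrite("pics/a.png",cv2.convertScaleAbs(a,alpha=1.3));cv2.imwrite("pics/b.png",cv2.convertScaleAbs(b,alpha=1.3))
E
```

```text
(776, -215, 80.9, 179, 27, np.float64(41.4), 11, [333, 115])
(775, 148, 85.3, 157, 13, np.float64(42.8), 13, [222, 123])
(731, 30, 45.5, 51, 50, np.float64(38.8), 7, [276, 131])
(710, 369, 66.5, 56, 54, np.float64(45.0), 5, [168, 135])
(727, 151, -87.2, 90, 22, np.float64(26.6), 184, [232, 137])
(545, -589, 1.4, 298, 10, np.float64(41.1), 3, [475, 149])
(588, 101, 0.0, 98, 28, np.float64(37.2), 20, [256, 166])
(578, 327, -9.5, 100, 30, np.float64(37.6), 20, [180, 169])
(517, 468, -1.1, 99, 29, np.float64(37.5), 145, [138, 189])
(461, 93, -16.5, 100, 29, np.float64(37.4), 21, [255, 206])
(455, 309, 7.9, 99, 32, np.float64(37.3), 20, [186, 208])
(325, 156, -5.4, 99, 31, np.float64(37.4), 125, [235, 250])
(318, 309, 46.9, 81, 81, np.float64(41.1), 5, [180, 255])
(259, -327, 26.1, 168, 82, np.float64(41.1), 124, [376, 257])

(192, 572, 22.8, 79, 28, np.float64(42.5), 241, [342, 58])
(322, 305, -38.5, 84, 79, np.float64(40.8), 8, [298, 121])
(522, 467, -5.6, 101, 32, np.float64(36.2), 195, [382, 137])
(330, 154, -9.4, 105, 29, np.float64(36.6), 185, [258, 146])
(460, 307, 13.1, 102, 27, n
[... 1243 characters left out ...]
[127 268  17  16  64] ((422.54425048828125, -323.01153564453125), (7.678791046142578, 51.12851333618164), 12.994669914245605) 0.05775464244403705
S [196 286  53  39 233] ((584.8637084960938, -188.91798400878906), (104.43020629882812, 96.22929382324219), 11.17532730102539) nan
S [173 291  14  18  71] ((541.5383911132812, -271.1197814941406), (29.247053146362305, 45.46653366088867), 66.21826934814453) nan
S [142 299  21  21  77] ((519.070068359375, -328.88677978515625), (69.8435287475586, 14.448105812072754), 12.346400260925293) 0.060645893757278246
S [163 321  31  30 109] ((610.0763549804688, -312.7569580078125), (99.04827117919922, 11.91162395477295), 12.114097595214844) 0.060351833571931524
```

View pics/a.png

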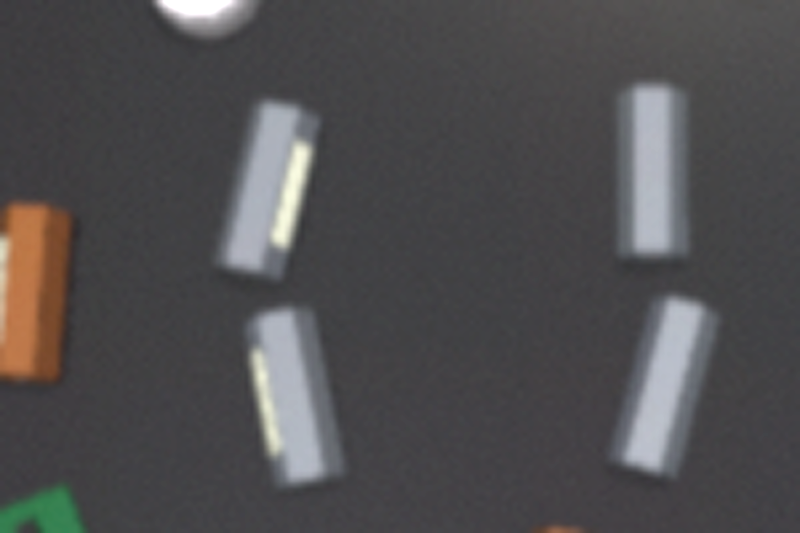

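View pics/b.png

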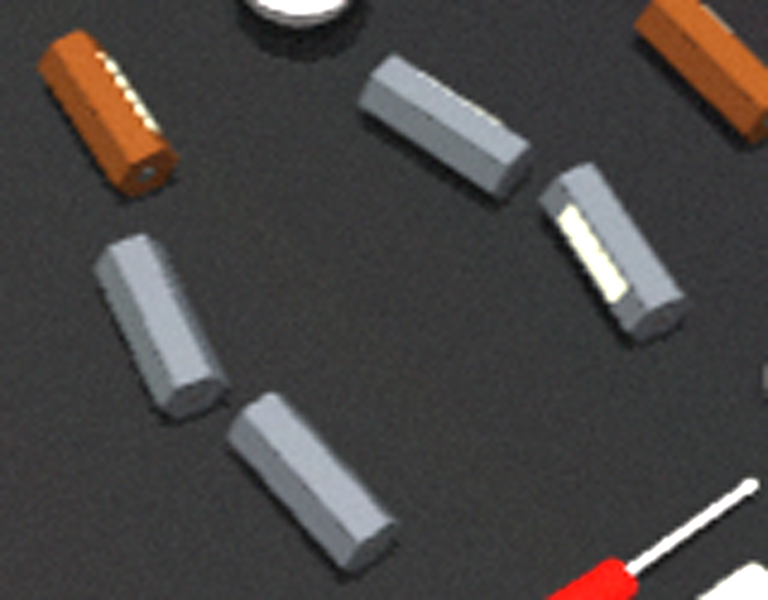

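Picture a.png: the pillar at (265,190) has its label on the −y upper flat, and the one at (295,395) on the +y upper flat. The two on the right show no label, so theirs are on a lower flat. b.png agrees. Next I'll fit the crate and write the row planner.

```bash
cat >> h.py <<'E'
from scipy.spatial.transform import Rotation as Ro
def pose(yaw,tilt=0):
    """tool down, tool y at world angle yaw; tilt = turn about tool x"""
    a=np.radians(yaw); y=np.array([np.cos(a),np.sin(a),0]); z=np.array([0,0,-1.]); 
    return Ro.from_matrix(np.stack([np.cross(y,z),y,z],1))*Ro.from_rotvec([tilt,0,0],degrees=True)
def plan(wps,vmax=45,p0=None):
    """wps: (x,y,z mm,yaw,tilt,claw,step mm or 0) ; extra 8th = hold rows after"""
    s=sense(); p=np.array(s["tcp_pos"])*1000; R=Ro.from_matrix(s["ee_rot"]); rows=[]
    for w in wps:
        tp=np.array(w[:3],float); tR=pose(w[3],w[4]); st=w[6] or vmax
        n=int(max(np.ceil(np.linalg.norm(tp-p)/st),np.ceil((R.inv()*tR).magnitude()*57.3/8.3),1))
        for k in range(n,0,-1):
            d=np.round(R.inv().apply((tp-p)/k),0 if k>1 else 1); rv=np.round((R.inv()*tR).as_rotvec(degrees=True)/k,1)
            p=p+R.apply(d); R=R*Ro.from_rotvec(rv,degrees=True)
            r={a:(int(v) if v==int(v) else float(v)) for a,v in zip(("dx","dy","dz","ax","ay","az"),[*d,*rv]) if v}
            r["claw"]=w[5]; rows.append(r)
        rows+= [{"claw":w[5]}]*(w[7] if len(w)>7 else 0)
    import json; print(len(rows),json.dumps(rows).replace(" ",""))
def st():
    s=sense(); print(round(s["time_s"],2),"tcp",np.round(np.array(s["tcp_pos"])*1000,1),"F",np.round(s["wrist_force"],1),"w",round(s["gripper_width"]*87,1),"gf",round(s["gripper_force"],1),"zrot",np.round(np.array(s["ee_rot"])[:,2],3),"yaw",round(np.degrees(np.arctan2(s["ee_rot"][1][1],s["ee_rot"][0][1])),1))
E
python3 - <<'E'
from h import *
cv=[]
for n in("top0","scene0"):
    c=dict(np.load(n+".npz")); W=cloud(c)
    k=((W[...,2]>.03)&(W[...,2]<.08)&(W[...,0]>.35)&(W[...,0]<.72)&(W[...,1]<-.1)&(W[...,1]>-.42)).astype(np.uint8)
    k=cv2.morphologyEx(k,cv2.MORPH_CLOSE,np.ones((5,5)))
    _,l,s_,_=cv2.connectedComponentsWithStats(k); i=1+s_[1:,4].argmax(); 
    # rim outline re-projected at z=0.060 from pixel outline
    v,u=np.nonzero(l==i); d=np.stack([(u-c["cx"])/c["fx"],(v-c["cy"])/c["fy"],np.ones(len(u))],1)@c["rotation"].T
    t=(.06-c["xyz"][2])/d[:,2]; P=c["xyz"]+d*t[:,None]
    print(n,s_[i],cv2.minAreaRect((P[:,:2]*1000).astype(np.float32)),"pad z",np.nanmedian(W[l==i][:,2]))
st()
E
```

```text
top0 [ 335  160   75   87 4698] ((517.8087158203125, -238.9781494140625), (243.45492553710938, 189.93634033203125), 10.683197021484375) pad z 0.05585182687204859
scene0 [ 124  234  125  120 7794] ((529.00732421875, -243.83395385742188), (252.23611450195312, 185.61363220214844), 10.849004745483398) pad z 0.05675421888978538
0.1 tcp [ 222.2 -583.6  235.6] F [-0.4  0.   0.4] w 87.3 gf 0.0 zrot [-0.001  0.002 -1.   ] yaw 110.8
```

```bash
cat > crate.py <<'E'
from h import *
from scipy.optimize import minimize
g=np.arange(-119,120,2.); h=np.arange(-88,89,2.); X,Y=np.meshgrid(g,h)
rim=(abs(X)<3)|(abs(X)>116)|(abs(abs(Y)-29)<3)|(abs(Y)>85)
pad=np.zeros_like(rim)
for cx in(-59,59):
    for cy in(-58,0,58): pad|=(abs(X-cx)<50)&(abs(Y-cy)<20)
def proj(c,P):
    q=(P-c["xyz"])@c["rotation"]; return q[:,0]/q[:,2]*c["fx"]+c["cx"],q[:,1]/q[:,2]*c["fy"]+c["cy"]
def cost(p,cs):
    a=np.radians(p[2]); r=0
    for c,G in cs:
        for m,z,s in((rim,.060,-1),(pad,.056,1)):
            x=p[0]+X[m]*np.cos(a)-Y[m]*np.sin(a); y=p[1]+X[m]*np.sin(a)+Y[m]*np.cos(a)
            u,v=proj(c,np.stack([x/1000,y/1000,np.full(len(x),z)],1))
            r+=s*cv2.remap(G,u.astype(np.float32),v.astype(np.float32),cv2.INTER_LINEAR).mean()
    return r
if __name__=="__main__":
    L=[]
    for n in("top0","scene0"):
        c=dict(np.load(n+".npz")); L.append((c,cv2.cvtColor(c["frame"],cv2.COLOR_BGR2GRAY).astype(np.float32)))
    for cs in([L[0]],[L[1]],L):
        r=min((minimize(cost,[x,y,10.7],(cs,),method="Nelder-Mead") for x in(517,525) for y in(-239,-246)),key=lambda r:r.fun); print(r.x.round(1),r.fun)
E
python3 crate.py
```

```text
[ 520.  -242.7   10.7] -33.6219482421875
[ 524.3 -242.8   10.9] -71.6580810546875
[ 523.5 -242.7   10.8] -97.46092224121094
```

Run:
```python
from h import *
plan([(591,-289,120,100.8,0,0,0),(591,-289,74,100.8,0,0,16),(591,-289,62,100.8,0,0,4,1)])
```

```text
18 [{"dx":-41,"dy":13,"dz":11,"az":0.9,"claw":0},{"dx":-41,"dy":14,"dz":10,"az":0.9,"claw":0},{"dx":-40,"dy":14,"dz":11,"az":0.9,"claw":0},{"dx":-40,"dy":15,"dz":10,"az":0.9,"claw":0},{"dx":-40,"dy":16,"dz":11,"az":0.9,"claw":0},{"dx":-40,"dy":16,"dz":10,"az":0.9,"claw":0},{"dx":-39,"dy":17,"dz":11,"az":0.9,"claw":0},{"dx":-39,"dy":17,"dz":10,"az":0.9,"claw":0},{"dx":-39,"dy":18,"dz":11,"az":0.9,"claw":0},{"dx":-39,"dy":19,"dz":10,"ax":0.1,"az":1,"claw":0},{"dx":-38.2,"dy":19.6,"dz":10.8,"az":0.9,"claw":0},{"dz":15,"claw":0},{"dz":15,"claw":0},{"dz":16,"claw":0},{"dz":4,"claw":0},{"dz":4,"claw":0},{"dz":4,"claw":0},{"claw":0}]
```

{"op": "play_rows", "data": {"steps": [{"dx":-41,"dy":13,"dz":11,"az":0.9,"claw":0},{"dx":-41,"dy":14,"dz":10,"az":0.9,"claw":0},{"dx":-40,"dy":14,"dz":11,"az":0.9,"claw":0},{"dx":-40,"dy":15,"dz":10,"az":0.9,"claw":0},{"dx":-40,"dy":16,"dz":11,"az":0.9,"claw":0},{"dx":-40,"dy":16,"dz":10,"az":0.9,"claw":0},{"dx":-39,"dy":17,"dz":11,"az":0.9,"claw":0},{"dx":-39,"dy":17,"dz":10,"az":0.9,"claw":0},{"dx":-39,"dy":18,"dz":11,"az":0.9,"claw":0},{"dx":-39,"dy":19,"dz":10,"az":1,"claw":0},{"dx":-38,"dy":20,"dz":11,"az":0.9,"claw":0},{"dz":15,"claw":0},{"dz":15,"claw":0},{"dz":16,"claw":0},{"dz":4,"claw":0},{"dz":4,"claw":0},{"dz":4,"claw":0},{"claw":0}]}}

```text
invalid input at $.steps[0]: expected keys ax, ay, az, dx, dy, dz, claw
```

```bash
python3 -c "
from h import *
st()"
```

```text
0.1 tcp [ 222.2 -583.6  235.6] F [-0.4  0.   0.4] w 87.3 gf 0.0 zrot [-0.001  0.002 -1.   ] yaw 110.8
```

{"op": "play_rows", "data": {"steps": [{"ax":0,"ay":0,"az":0.9,"dx":-41,"dy":13,"dz":11,"claw":0},{"ax":0,"ay":0,"az":0.9,"dx":-41,"dy":14,"dz":10,"claw":0},{"ax":0,"ay":0,"az":0.9,"dx":-40,"dy":14,"dz":11,"claw":0},{"ax":0,"ay":0,"az":0.9,"dx":-40,"dy":15,"dz":10,"claw":0},{"ax":0,"ay":0,"az":0.9,"dx":-40,"dy":16,"dz":11,"claw":0},{"ax":0,"ay":0,"az":0.9,"dx":-40,"dy":16,"dz":10,"claw":0},{"ax":0,"ay":0,"az":0.9,"dx":-39,"dy":17,"dz":11,"claw":0},{"ax":0,"ay":0,"az":0.9,"dx":-39,"dy":17,"dz":10,"claw":0},{"ax":0,"ay":0,"az":0.9,"dx":-39,"dy":18,"dz":11,"claw":0},{"ax":0,"ay":0,"az":1,"dx":-39,"dy":19,"dz":10,"claw":0},{"ax":0,"ay":0,"az":0.9,"dx":-38,"dy":20,"dz":11,"claw":0},{"ax":0,"ay":0,"az":0,"dx":0,"dy":0,"dz":15,"claw":0},{"ax":0,"ay":0,"az":0,"dx":0,"dy":0,"dz":15,"claw":0},{"ax":0,"ay":0,"az":0,"dx":0,"dy":0,"dz":16,"claw":0},{"ax":0,"ay":0,"az":0,"dx":0,"dy":0,"dz":4,"claw":0},{"ax":0,"ay":0,"az":0,"dx":0,"dy":0,"dz":4,"claw":0},{"ax":0,"ay":0,"az":0,"dx":0,"dy":0,"dz":4,"claw":0},{"ax":0,"ay":0,"az":0,"dx":0,"dy":0,"dz":0,"claw":0}]}}

```text
time_s: 1.9
tcp_pos: [0.5912, -0.2895, 0.0645]
ee_rot: [[-0.982, -0.188, 0.001], [-0.188, 0.982, -0.001], [-0.001, -0.001, -1.0]]
wrist_force: [-2.6, 1.9, 5.2]
gripper_width: 0.006
gripper_force: 2.6
```

```bash
sed -i 's/if v}$/}/' h.py; python3 -c "
from h import *
st()"
```

```text
1.9 tcp [ 591.2 -289.5   64.5] F [-2.6  1.9  5.2] w 0.5 gf 2.6 zrot [ 0.001 -0.001 -1.   ] yaw 100.9
```

{"op": "play_rows", "data": {"steps": [{"ax":0,"ay":0,"az":0,"dx":0,"dy":0,"dz":3,"claw":0},{"ax":0,"ay":0,"az":0,"dx":0,"dy":0,"dz":0,"claw":0}]}}

```text
time_s: 2.1
tcp_pos: [0.5912, -0.2895, 0.0644]
ee_rot: [[-0.982, -0.189, 0.001], [-0.189, 0.982, -0.001], [-0.001, -0.002, -1.0]]
wrist_force: [-6.5, 4.1, 16.9]
gripper_width: 0.005
gripper_force: 8.5
```

Run:
```python
from h import *
st()
plan([(580,-232,74,100.8,0,0,40),(580,-232,61,100.8,0,0,5,2)])
```

```text
2.1 tcp [ 591.2 -289.5   64.4] F [-6.5  4.1 16.9] w 0.4 gf 8.5 zrot [ 0.001 -0.001 -1.   ] yaw 100.9
7 [{"dx":0,"dy":29,"dz":-5,"ax":0,"ay":0,"az":0.1,"claw":0},{"dx":0.1,"dy":29.6,"dz":-4.7,"ax":-0.1,"ay":0.1,"az":0,"claw":0},{"dx":0,"dy":0,"dz":4,"ax":0,"ay":0,"az":0,"claw":0},{"dx":0,"dy":0,"dz":4,"ax":0,"ay":0,"az":0,"claw":0},{"dx":0,"dy":0,"dz":5,"ax":0,"ay":0,"az":0,"claw":0},{"claw":0},{"claw":0}]
```

{"op": "play_rows", "data": {"steps": [{"ax":0,"ay":0,"az":0,"dx":0,"dy":0,"dz":-20,"claw":0},{"ax":0,"ay":0,"az":0,"dx":0,"dy":29,"dz":0,"claw":0},{"ax":0,"ay":0,"az":0,"dx":0,"dy":29,"dz":0,"claw":0},{"ax":0,"ay":0,"az":0,"dx":0,"dy":0,"dz":7,"claw":0},{"ax":0,"ay":0,"az":0,"dx":0,"dy":0,"dz":7,"claw":0},{"ax":0,"ay":0,"az":0,"dx":0,"dy":0,"dz":6,"claw":0},{"ax":0,"ay":0,"az":0,"dx":0,"dy":0,"dz":0,"claw":0}]}}

```text
time_s: 2.8
tcp_pos: [0.5799, -0.233, 0.0585]
ee_rot: [[-0.982, -0.187, -0.001], [-0.187, 0.982, 0.0], [0.001, 0.0, -1.0]]
wrist_force: [-0.5, 0.9, 0.4]
gripper_width: 0.005
gripper_force: 0.4
```

{"op": "play_rows", "data": {"steps": [{"ax":0,"ay":0,"az":0,"dx":0,"dy":0,"dz":10,"claw":0},{"ax":0,"ay":0,"az":0,"dx":0,"dy":0,"dz":10,"claw":0},{"ax":0,"ay":0,"az":0,"dx":0,"dy":0,"dz":7,"claw":0},{"ax":0,"ay":0,"az":0,"dx":0,"dy":0,"dz":0,"claw":0}]}}

```text
time_s: 3.2
tcp_pos: [0.5804, -0.2327, 0.0325]
ee_rot: [[-0.982, -0.188, 0.0], [-0.188, 0.982, -0.001], [-0.0, -0.001, -1.0]]
wrist_force: [-0.2, -2.1, 2.9]
gripper_width: 0.006
gripper_force: 1.9
```

{"op": "play_rows", "data": {"steps": [{"ax":0,"ay":0,"az":0,"dx":0,"dy":0,"dz":-24,"claw":0},{"ax":0,"ay":0,"az":0,"dx":0,"dy":0,"dz":-25,"claw":0},{"ax":0,"ay":0,"az":0,"dx":0,"dy":29,"dz":0,"claw":0},{"ax":0,"ay":0,"az":0,"dx":0,"dy":29,"dz":0,"claw":0},{"ax":0,"ay":0,"az":0,"dx":0,"dy":0,"dz":8,"claw":0},{"ax":0,"ay":0,"az":0,"dx":0,"dy":0,"dz":7,"claw":0},{"ax":0,"ay":0,"az":0,"dx":0,"dy":0,"dz":7,"claw":0},{"ax":0,"ay":0,"az":0,"dx":0,"dy":0,"dz":0,"claw":0}]}}

```text
time_s: 4.0
tcp_pos: [0.5685, -0.1759, 0.0578]
ee_rot: [[-0.982, -0.187, -0.003], [-0.187, 0.982, 0.0], [0.003, 0.001, -1.0]]
wrist_force: [-0.3, 0.8, -0.2]
gripper_width: 0.004
gripper_force: 0.4
```

{"op": "play_rows", "data": {"steps": [{"ax":0,"ay":0,"az":0,"dx":0,"dy":0,"dz":10,"claw":0},{"ax":0,"ay":0,"az":0,"dx":0,"dy":0,"dz":10,"claw":0},{"ax":0,"ay":0,"az":0,"dx":0,"dy":0,"dz":6,"claw":0},{"ax":0,"ay":0,"az":0,"dx":0,"dy":0,"dz":0,"claw":0}]}}

```text
time_s: 4.4
tcp_pos: [0.5692, -0.1757, 0.0328]
ee_rot: [[-0.982, -0.188, -0.0], [-0.188, 0.982, -0.0], [0.0, -0.0, -1.0]]
wrist_force: [0.3, -0.4, 1.4]
gripper_width: 0.006
gripper_force: 0.7
```

{"op": "play_rows", "data": {"steps": [{"ax":0,"ay":0,"az":0,"dx":0,"dy":0,"dz":-24,"claw":0},{"ax":0,"ay":0,"az":0,"dx":0,"dy":0,"dz":-24,"claw":0},{"ax":0,"ay":0,"az":0,"dx":40,"dy":0,"dz":0,"claw":0},{"ax":0,"ay":0,"az":0,"dx":40,"dy":0,"dz":0,"claw":0},{"ax":0,"ay":0,"az":0,"dx":38,"dy":0,"dz":0,"claw":0},{"ax":0,"ay":0,"az":0,"dx":0,"dy":0,"dz":8,"claw":0},{"ax":0,"ay":0,"az":0,"dx":0,"dy":0,"dz":7,"claw":0},{"ax":0,"ay":0,"az":0,"dx":0,"dy":0,"dz":7,"claw":0},{"ax":0,"ay":0,"az":0,"dx":0,"dy":0,"dz":0,"claw":0}]}}

```text
time_s: 5.3
tcp_pos: [0.4533, -0.1977, 0.0642]
ee_rot: [[-0.981, -0.191, -0.004], [-0.191, 0.981, -0.002], [0.004, -0.001, -1.0]]
wrist_force: [-14.4, 6.5, 44.4]
gripper_width: 0.005
gripper_force: 22.1
```

Cells 3 and 4 stop dead, so they are filled. Cells 5 and 6 went right down, and since at most two are filled, 1 and 2 must be free too. Next I'll roll the pillars.

```bash
cat >> h.py <<'E'
def find():
    """grey bars from both cameras, merged"""
    A=[b for b in bars(capture("top")) if 85<b[3]<115 and 18<b[4]<45 and b[6]<60]
    B=[b for b in bars(capture("scene")) if 85<b[3]<118 and 18<b[4]<45 and b[6]<60]
    for b in A: print("top",b[:6])
    for b in B: print("sce",b[:6])
def roll(cx,cy,th,sg,pre=(),off=0,post=True):
    """th bar yaw; sg +1 roll toward +y; off along bar"""
    a=np.radians(90+th); d=np.array([np.cos(a),np.sin(a)])*sg; e=np.array([np.cos(a-np.pi/2),np.sin(a-np.pi/2)])
    W=[]
    def wp(s,z,step,hold=0): W.append((cx+d[0]*s+e[0]*off,cy+d[1]*s+e[1]*off,z,90+th,-15*sg,0,step,hold))
    W+=list(pre); wp(-62,65,0); wp(-56,20,0); wp(-36,20,10)
    for s,z in((3.6,5.1),(8,9.6),(13.2,13.2),(17.7,15.4),(21.9,16.8)): wp(-34+s,20+z,6)
    wp(-8,38,6,1); wp(-30,60,0); 
    plan(W)
E
python3 - <<'E'
from h import *
find()
roll(581,326,-11,1,pre=[(453,-198,130,100,0,0,0)])
E
```

```text
top (589, 99, 0.1, 101, 25, np.float64(37.5))
top (579, 328, -11.7, 101, 28, np.float64(37.2))
top (461, 92, -14.0, 100, 29, np.float64(37.0))
top (455, 309, 11.1, 99, 30, np.float64(37.0))
sce (460, 307, 12.1, 102, 27, np.float64(36.6))
sce (583, 326, -13.0, 102, 28, np.float64(36.7))
sce (466, 89, -14.7, 102, 28, np.float64(36.9))
sce (595, 97, 1.9, 101, 28, np.float64(36.8))
28 [{"dx":0,"dy":0,"dz":-33,"ax":0,"ay":-0.1,"az":0.5,"claw":0},{"dx":0.5,"dy":-0.4,"dz":-32.8,"ax":-0.1,"ay":-0.1,"az":0.5,"claw":0},{"dx":-18,"dy":40,"dz":6,"ax":-1.3,"ay":-0.3,"az":1.9,"claw":0},{"dx":-16,"dy":40,"dz":7,"ax":-1.3,"ay":-0.2,"az":1.9,"claw":0},{"dx":-15,"dy":40,"dz":8,"ax":-1.4,"ay":-0.2,"az":1.9,"claw":0},{"dx":-14,"dy":41,"dz":9,"ax":-1.3,"ay":-0.3,"az":1.9,"claw":0},{"dx":-12,"dy":41,"dz":10,"ax":-1.4,"ay":-0.2,"az":1.9,"claw":0},{"dx":-11,"dy":41,"dz":11,"ax":-1.3,"ay":-0.3,"az":1.9,"claw":0},{"dx":-9,"dy":41,"dz":12,"ax":-1.4,"ay":-0.2,"az":1.9,"claw":0},{"dx":-8,"dy":41,"dz":13,"ax":-1.3,"ay":-0.3,"az":1.9,"claw":0},{"dx":-7,"dy":41,"dz":14,"ax":-1.4,"ay":-0.2,"az":1.9,"claw":0},{"dx":-
[... 228 characters left out ...]
,"claw":0},{"dx":0,"dy":10,"dz":3,"ax":0,"ay":0,"az":0,"claw":0},{"dx":0,"dy":9.3,"dz":2.2,"ax":0,"ay":0,"az":0,"claw":0},{"dx":0,"dy":3,"dz":-2,"ax":0,"ay":0,"az":0,"claw":0},{"dx":0,"dy":3.7,"dz":-1.5,"ax":0,"ay":0,"az":0,"claw":0},{"dx":0,"dy":3,"dz":-2,"ax":0,"ay":0,"az":0,"claw":0},{"dx":0,"dy":2.4,"dz":-1.2,"ax":0,"ay":0,"az":0,"claw":0},{"dx":0,"dy":3,"dz":-1,"ax":0,"ay":0,"az":0,"claw":0},{"dx":0,"dy":3,"dz":-1.1,"ax":0,"ay":0,"az":0,"claw":0},{"dx":0,"dy":4.9,"dz":-1,"ax":0,"ay":0,"az":0,"claw":0},{"dx":0,"dy":4.4,"dz":-0.3,"ax":0,"ay":0,"az":0,"claw":0},{"dx":0,"dy":4.3,"dz":-0.1,"ax":0,"ay":0,"az":0,"claw":0},{"claw":0},{"dx":0,"dy":-15.6,"dz":-26.9,"ax":0,"ay":0,"az":0,"claw":0}]
```

{"op": "play_rows", "data": {"steps": [{"dx":0,"dy":0,"dz":-39,"ax":0,"ay":-0.1,"az":0.5,"claw":0},{"dx":0.5,"dy":-0.4,"dz":-33,"ax":-0.1,"ay":-0.1,"az":0.5,"claw":0},{"dx":-18,"dy":40,"dz":6,"ax":-1.3,"ay":-0.3,"az":1.9,"claw":0},{"dx":-16,"dy":40,"dz":7,"ax":-1.3,"ay":-0.2,"az":1.9,"claw":0},{"dx":-15,"dy":40,"dz":8,"ax":-1.4,"ay":-0.2,"az":1.9,"claw":0},{"dx":-14,"dy":41,"dz":9,"ax":-1.3,"ay":-0.3,"az":1.9,"claw":0},{"dx":-12,"dy":41,"dz":10,"ax":-1.4,"ay":-0.2,"az":1.9,"claw":0},{"dx":-11,"dy":41,"dz":11,"ax":-1.3,"ay":-0.3,"az":1.9,"claw":0},{"dx":-9,"dy":41,"dz":12,"ax":-1.4,"ay":-0.2,"az":1.9,"claw":0},{"dx":-8,"dy":41,"dz":13,"ax":-1.3,"ay":-0.3,"az":1.9,"claw":0},{"dx":-7,"dy":41,"dz":14,"ax":-1.4,"ay":-0.2,"az":1.9,"claw":0},{"dx":-5,"dy":41,"dz":15,"ax":-1.3,"ay":-0.3,"az":1.9,"claw":0},{"dx":-3.9,"dy":40.3,"dz":15.4,"ax":-1.4,"ay":-0.2,"az":1.9,"claw":0},{"dx":0,"dy":0,"dz":0,"ax":0,"ay":0,"az":0,"claw":0}]}}

```text
time_s: 6.8
tcp_pos: [0.572, 0.2699, 0.0655]
ee_rot: [[-0.982, 0.183, 0.052], [0.19, 0.948, 0.257], [-0.002, 0.262, -0.965]]
wrist_force: [-0.9, -1.1, 1.0]
gripper_width: 0.002
gripper_force: 0.0
```

Run:
```python
from h import *
st()
roll(581,326,-11,1)
```

```text
6.8 tcp [572.  269.9  65.5] F [-0.9 -1.1  1. ] w 0.2 gf 0.0 zrot [ 0.052  0.257 -0.965] yaw 79.1
16 [{"dx":1.8,"dy":-5.2,"dz":-0.8,"ax":0.2,"ay":0.1,"az":0.1,"claw":0},{"dx":0,"dy":-3,"dz":22,"ax":0,"ay":0,"az":0,"claw":0},{"dx":0,"dy":-2.8,"dz":23,"ax":0,"ay":0,"az":0,"claw":0},{"dx":0,"dy":10,"dz":3,"ax":0,"ay":0,"az":0,"claw":0},{"dx":0.1,"dy":9.3,"dz":2.1,"ax":0,"ay":0,"az":0,"claw":0},{"dx":0,"dy":3,"dz":-2,"ax":0,"ay":0,"az":0,"claw":0},{"dx":0,"dy":3.7,"dz":-1.4,"ax":0,"ay":0,"az":0,"claw":0},{"dx":0,"dy":3,"dz":-2,"ax":0,"ay":0,"az":0,"claw":0},{"dx":0,"dy":2.4,"dz":-1.2,"ax":0,"ay":0,"az":0,"claw":0},{"dx":0,"dy":3,"dz":-1,"ax":0,"ay":0,"az":0,"claw":0},{"dx":0,"dy":3,"dz":-1.2,"ax":0,"ay":0,"az":0,"claw":0},{"dx":0,"dy":4.9,"dz":-0.9,"ax":0,"ay":0,"az":0,"claw":0},{"dx":0,"dy":4.4,"dz":-0.3,"ax":0,"ay":0,"az":0,"claw":0},{"dx":0,"dy":4.3,"dz":-0.1,"ax":0,"ay":0,"az":0,"claw":0},{"claw":0},{"dx":-0.1,"dy":-15.6,"dz":-26.9,"ax":0,"ay":0,"az":0,"claw":0}]
```

{"op": "play_rows", "data": {"steps": [{"dx":1.8,"dy":-5,"dz":-0.8,"ax":0.2,"ay":0,"az":0,"claw":0},{"dx":0,"dy":-3,"dz":22,"ax":0,"ay":0,"az":0,"claw":0},{"dx":0,"dy":-3,"dz":23,"ax":0,"ay":0,"az":0,"claw":0},{"dx":0,"dy":10,"dz":3,"ax":0,"ay":0,"az":0,"claw":0},{"dx":0,"dy":9,"dz":2,"ax":0,"ay":0,"az":0,"claw":0},{"dx":0,"dy":3,"dz":-2,"ax":0,"ay":0,"az":0,"claw":0},{"dx":0,"dy":4,"dz":-1.5,"ax":0,"ay":0,"az":0,"claw":0},{"dx":0,"dy":3,"dz":-2,"ax":0,"ay":0,"az":0,"claw":0},{"dx":0,"dy":2.5,"dz":-1.2,"ax":0,"ay":0,"az":0,"claw":0},{"dx":0,"dy":3,"dz":-1,"ax":0,"ay":0,"az":0,"claw":0},{"dx":0,"dy":3,"dz":-1,"ax":0,"ay":0,"az":0,"claw":0},{"dx":0,"dy":5,"dz":-1,"ax":0,"ay":0,"az":0,"claw":0},{"dx":0,"dy":4.4,"dz":-0.3,"ax":0,"ay":0,"az":0,"claw":0},{"dx":0,"dy":4.3,"dz":0,"ax":0,"ay":0,"az":0,"claw":0},{"dx":0,"dy":0,"dz":0,"ax":0,"ay":0,"az":0,"claw":0},{"dx":0,"dy":-15,"dz":-27,"ax":0,"ay":0,"az":0,"claw":0},{"dx":0,"dy":-40,"dz":-20,"ax":0,"ay":0,"az":0,"claw":0},{"dx":0,"dy":-40,"dz":-20,"ax":0,"ay":0,"az":0,"claw":0}]}}

```text
time_s: 8.6
tcp_pos: [0.5571, 0.2064, 0.0806]
ee_rot: [[-0.981, 0.185, 0.053], [0.192, 0.948, 0.254], [-0.003, 0.259, -0.966]]
wrist_force: [0.3, -0.8, -0.4]
gripper_width: 0.006
gripper_force: 0.0
```

Run:
```python
from h import *
st(); find()
c=capture("scene"); a=c["frame"][100:275,235:415]; cv2.imwrite("pics/c1.png",cv2.resize(a,None,fx=3.4,fy=3.4,interpolation=2))
```

```text
8.6 tcp [557.1 206.4  80.6] F [ 0.3 -0.8 -0.4] w 0.6 gf 0.0 zrot [ 0.053  0.254 -0.966] yaw 79.0
top (461, 91, -15.2, 99, 28, np.float64(37.5))
sce (587, 333, -12.3, 98, 27, np.float64(36.6))
sce (466, 90, -14.7, 102, 27, np.float64(36.9))
sce (595, 96, 2.1, 102, 28, np.float64(36.9))
```

View pics/c1.png

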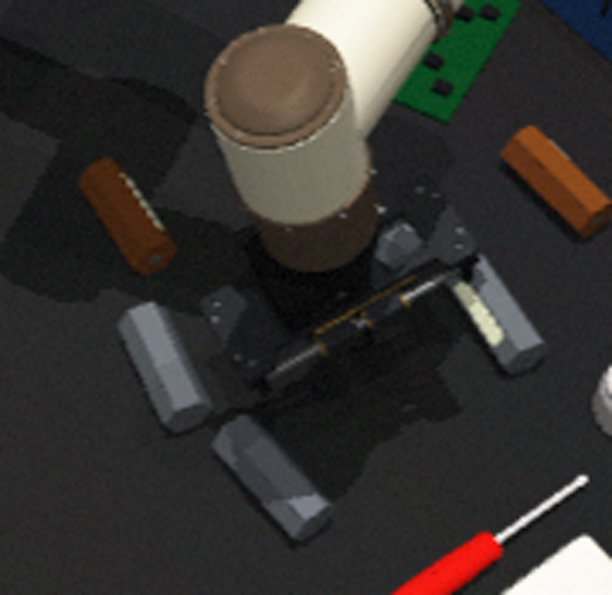

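Picture c1: the pillar's label at (478,315) is still on the −y upper flat, so it slid about 7 mm without tipping. I'll feel for contact more carefully.

```bash
cat >> h.py <<'E'
def spath(cx,cy,th,sg,pts,off=0,tilt=15,claw=0,pre=()):
    a=np.radians(90+th); d=np.array([np.cos(a),np.sin(a)])*sg; e=np.array([np.sin(a),-np.cos(a)])
    plan(list(pre)+[(cx+d[0]*p[0]+e[0]*off,cy+d[1]*p[0]+e[1]*off,p[1],90+th,-tilt*sg,claw,p[2],*p[3:]) for p in pts])
E
python3 - <<'E'
from h import *
spath(583,334,-11,1,[(-62,65,0),(-54,19,0),(-34,19,6),(-28,19,3)])
E
```

```text
11 [{"dx":0,"dy":32,"dz":17,"ax":0,"ay":0.1,"az":-0.1,"claw":0},{"dx":-0.1,"dy":31.2,"dz":16.6,"ax":0,"ay":0.2,"az":-0.2,"claw":0},{"dx":0,"dy":-2,"dz":23,"ax":0,"ay":0,"az":0,"claw":0},{"dx":0,"dy":-2.2,"dz":23.5,"ax":0,"ay":0,"az":0,"claw":0},{"dx":0,"dy":5,"dz":1,"ax":0,"ay":0,"az":0,"claw":0},{"dx":0,"dy":5,"dz":1,"ax":0,"ay":0,"az":0,"claw":0},{"dx":0,"dy":5,"dz":2,"ax":0,"ay":0,"az":0,"claw":0},{"dx":0,"dy":4.3,"dz":1.2,"ax":0,"ay":0,"az":0,"claw":0},{"dx":0,"dy":2,"dz":1,"ax":0,"ay":0,"az":0,"claw":0},{"dx":0,"dy":2,"dz":0,"ax":0,"ay":0,"az":0,"claw":0},{"dx":-0.1,"dy":1.8,"dz":0.5,"ax":0,"ay":0,"az":0,"claw":0}]
```

{"op": "play_rows", "data": {"steps": [{"dx":0,"dy":32,"dz":17,"ax":0,"ay":0,"az":0,"claw":0},{"dx":0,"dy":31,"dz":17,"ax":0,"ay":0,"az":0,"claw":0},{"dx":0,"dy":-2,"dz":23,"ax":0,"ay":0,"az":0,"claw":0},{"dx":0,"dy":-2,"dz":23,"ax":0,"ay":0,"az":0,"claw":0},{"dx":0,"dy":5,"dz":1,"ax":0,"ay":0,"az":0,"claw":0},{"dx":0,"dy":5,"dz":1,"ax":0,"ay":0,"az":0,"claw":0},{"dx":0,"dy":5,"dz":2,"ax":0,"ay":0,"az":0,"claw":0}]}}

```text
time_s: 9.45
tcp_pos: [0.5754, 0.2987, 0.0181]
ee_rot: [[-0.981, 0.186, 0.052], [0.193, 0.948, 0.253], [-0.002, 0.258, -0.966]]
wrist_force: [-0.6, -0.2, 0.2]
gripper_width: 0.006
gripper_force: 0.0
```

{"op": "play_rows", "data": {"steps": [{"dx":0,"dy":4,"dz":1,"ax":0,"ay":0,"az":0,"claw":0}]}}

```text
time_s: 9.55
tcp_pos: [0.5761, 0.3025, 0.0183]
ee_rot: [[-0.981, 0.186, 0.052], [0.193, 0.948, 0.253], [-0.002, 0.258, -0.966]]
wrist_force: [-0.4, 1.1, -0.7]
gripper_width: 0.003
gripper_force: 0.0
```

{"op": "play_rows", "data": {"steps": [{"dx":0,"dy":3,"dz":1,"ax":0,"ay":0,"az":0,"claw":0}]}}

```text
time_s: 9.65
tcp_pos: [0.5768, 0.3053, 0.0183]
ee_rot: [[-0.981, 0.186, 0.052], [0.193, 0.948, 0.253], [-0.002, 0.258, -0.966]]
wrist_force: [-0.1, -0.1, -0.6]
gripper_width: 0.002
gripper_force: 0.0
```

{"op": "play_rows", "data": {"steps": [{"dx":0,"dy":3,"dz":1,"ax":0,"ay":0,"az":0,"claw":0}]}}

```text
time_s: 9.75
tcp_pos: [0.5772, 0.3078, 0.018]
ee_rot: [[-0.981, 0.187, 0.051], [0.194, 0.948, 0.252], [-0.002, 0.257, -0.966]]
wrist_force: [-0.5, -1.8, 0.1]
gripper_width: 0.005
gripper_force: 0.9
```

{"op": "play_rows", "data": {"steps": [{"dx":0,"dy":3,"dz":1,"ax":0,"ay":0,"az":0,"claw":0}]}}

```text
time_s: 9.85
tcp_pos: [0.5777, 0.3105, 0.0177]
ee_rot: [[-0.981, 0.187, 0.051], [0.194, 0.948, 0.252], [-0.001, 0.257, -0.966]]
wrist_force: [-0.4, -1.5, -0.2]
gripper_width: 0.006
gripper_force: 0.9
```

{"op": "play_rows", "data": {"steps": [{"dx":0,"dy":2.5,"dz":-2.1,"ax":0,"ay":0,"az":0,"claw":0},{"dx":0,"dy":2.5,"dz":-2,"ax":0,"ay":0,"az":0,"claw":0},{"dx":0,"dy":2.6,"dz":-1.8,"ax":0,"ay":0,"az":0,"claw":0}]}}

```text
time_s: 10.15
tcp_pos: [0.5791, 0.3168, 0.0257]
ee_rot: [[-0.981, 0.187, 0.052], [0.194, 0.948, 0.253], [-0.002, 0.258, -0.966]]
wrist_force: [-0.3, -0.1, -0.8]
gripper_width: 0.007
gripper_force: 0.5
```

{"op": "play_rows", "data": {"steps": [{"dx":0,"dy":2.9,"dz":-1.4,"ax":0,"ay":0,"az":0,"claw":0},{"dx":0,"dy":2.9,"dz":-1.2,"ax":0,"ay":0,"az":0,"claw":0},{"dx":0,"dy":3,"dz":-1,"ax":0,"ay":0,"az":0,"claw":0}]}}

```text
time_s: 10.45
tcp_pos: [0.5809, 0.3246, 0.0317]
ee_rot: [[-0.981, 0.186, 0.053], [0.194, 0.948, 0.253], [-0.003, 0.259, -0.966]]
wrist_force: [0.4, -1.0, 0.5]
gripper_width: 0.004
gripper_force: 0.0
```

{"op": "play_rows", "data": {"steps": [{"dx":0,"dy":3,"dz":-0.6,"ax":0,"ay":0,"az":0,"claw":0},{"dx":0,"dy":3,"dz":-0.4,"ax":0,"ay":0,"az":0,"claw":0},{"dx":0,"dy":3,"dz":-0.2,"ax":0,"ay":0,"az":0,"claw":0},{"dx":0,"dy":3,"dz":0,"ax":0,"ay":0,"az":0,"claw":0},{"dx":0,"dy":0,"dz":0,"ax":0,"ay":0,"az":0,"claw":0}]}}

```text
time_s: 10.95
tcp_pos: [0.5826, 0.3351, 0.0353]
ee_rot: [[-0.981, 0.187, 0.051], [0.193, 0.948, 0.252], [-0.002, 0.257, -0.966]]
wrist_force: [-0.1, -1.4, -0.2]
gripper_width: 0.004
gripper_force: 0.5
```

Run:
```python
from h import *
st(); find()
c=capture("scene"); a=c["frame"][140:240,300:420]; cv2.imwrite("pics/c2.png",cv2.resize(a,None,fx=4,fy=4,interpolation=2))
```

```text
10.95 tcp [582.6 335.1  35.3] F [-0.1 -1.4 -0.2] w 0.3 gf 0.5 zrot [ 0.051  0.252 -0.966] yaw 78.9
top (589, 101, 3.1, 99, 27, np.float64(37.4))
top (461, 92, -16.1, 100, 27, np.float64(36.6))
top (455, 309, 13.8, 100, 30, np.float64(37.7))
sce (459, 305, 9.5, 100, 30, np.float64(36.7))
sce (467, 90, -17.5, 104, 27, np.float64(36.7))
sce (595, 97, 0.2, 101, 29, np.float64(37.1))
```

View pics/c2.png

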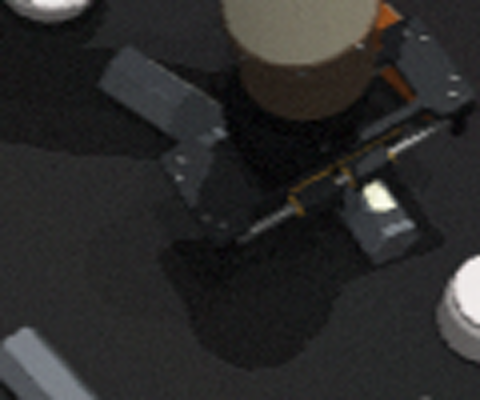

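Picture c2: the gripper hides most of the pillar, with its label at (380,197). I'll back off and measure the label by its height.

```bash
cat >> h.py <<'E'
def labels():
    """label blobs: xyz(mm) of bright, unsaturated-ish pixels in the bar zone at bar heights, + grey level"""
    for n in("scene","top"):
        c=capture(n); W=cloud(c); f=c["frame"].astype(int); hsv=cv2.cvtColor(c["frame"],cv2.COLOR_BGR2HSV)
        warm=f[...,2]-f[...,0]
        k=((warm>12)&(hsv[...,1]<90)&(hsv[...,2]>70)&(W[...,2]>.008)&(W[...,2]<.12)&(W[...,0]>.38)&(W[...,0]<.7)&(W[...,1]<.42)&(W[...,1]>-.5)).astype(np.uint8)
        _,l,s,_=cv2.connectedComponentsWithStats(k)
        for i in range(1,len(s)):
            if s[i,4]>=12:
                P=W[l==i]*1000; print("label",n,np.round(np.nanmean(P,0)),"px",s[i,4],"zspan",np.nanpercentile(P[:,2],[10,90]).round())
E
echo
```

{"op": "play_rows", "data": {"steps": [{"dx":0,"dy":-30,"dz":-8,"ax":0,"ay":0,"az":0,"claw":0},{"dx":0,"dy":-25,"dz":-35,"ax":0,"ay":0,"az":0,"claw":0},{"dx":0,"dy":-40,"dz":-20,"ax":0,"ay":0,"az":0,"claw":0},{"dx":0,"dy":-40,"dz":-20,"ax":0,"ay":0,"az":0,"claw":0},{"dx":0,"dy":-40,"dz":-20,"ax":0,"ay":0,"az":0,"claw":0},{"dx":0,"dy":0,"dz":0,"ax":0,"ay":0,"az":0,"claw":0}]}}

```text
time_s: 11.7
tcp_pos: [0.5445, 0.1395, 0.0914]
ee_rot: [[-0.98, 0.191, 0.055], [0.198, 0.947, 0.253], [-0.004, 0.259, -0.966]]
wrist_force: [0.0, 0.1, 0.2]
gripper_width: 0.003
gripper_force: 0.0
```

Run:
```python
from h import *
st(); find(); labels()
```

```text
11.7 tcp [544.5 139.5  91.4] F [0.  0.1 0.2] w 0.3 gf 0.0 zrot [ 0.055  0.253 -0.966] yaw 78.6
top (586, 365, -12.7, 101, 28, np.float64(38.2))
top (461, 91, -15.0, 101, 29, np.float64(37.1))
top (454, 309, 12.9, 102, 29, np.float64(37.3))
sce (459, 306, 11.4, 100, 28, np.float64(37.3))
sce (591, 361, -12.2, 101, 26, np.float64(36.8))
sce (594, 98, 0.6, 102, 27, np.float64(36.9))
label scene [588. 364.  37.] px 66 zspan [34. 41.]
label top [585. 366.  37.] px 63 zspan [33. 41.]
label top [452. 326.  28.] px 23 zspan [24. 31.]
```

Pillar A rolled over cleanly and its label is now up (z = 37). Now C, with the same recipe.

```bash
cat >> h.py <<'E'
ARC=[(1.8,2.7),(3.7,5.2),(5.9,7.6),(8.3,9.7),(10.8,11.6),(13.4,13.3),(16.2,14.7),(19.1,15.9),(22.1,16.9),(25.1,17.6)]
def rollp(cx,cy,th,sg,pre=(),**k):
    spath(cx,cy,th,sg,[(-60,70,0),(-45,18.5,0),(-25,18.5,7)]+[(-25+f,18.5+u,9) for f,u in ARC]+[(0,36,5,1),(-30,45,40),(-60,90,0)],pre=pre,**k)
E
python3 - <<'E'
from h import *
rollp(592,98,1,1)
E
```

```text
23 [{"dx":-22,"dy":-32,"dz":-2,"ax":0,"ay":1.1,"az":-3.9,"claw":0},{"dx":-20,"dy":-34,"dz":-2,"ax":0,"ay":1.1,"az":-3.9,"claw":0},{"dx":-18.5,"dy":-34.9,"dz":-2.3,"ax":-0.1,"ay":1.1,"az":-3.9,"claw":0},{"dx":0,"dy":1,"dz":27,"ax":0,"ay":0,"az":0,"claw":0},{"dx":0,"dy":0.1,"dz":26.6,"ax":0,"ay":0,"az":0,"claw":0},{"dx":0,"dy":6,"dz":2,"ax":0,"ay":0,"az":0,"claw":0},{"dx":0,"dy":7,"dz":2,"ax":0,"ay":0,"az":0,"claw":0},{"dx":0,"dy":6.3,"dz":1.2,"ax":0,"ay":0,"az":0,"claw":0},{"dx":0,"dy":2.5,"dz":-2.1,"ax":0,"ay":0,"az":0,"claw":0},{"dx":0,"dy":2.5,"dz":-1.9,"ax":0,"ay":0,"az":0,"claw":0},{"dx":0,"dy":2.7,"dz":-1.8,"ax":0,"ay":0,"az":0,"claw":0},{"dx":0,"dy":2.9,"dz":-1.4,"ax":0,"ay":0,"az":0,"claw":0},{"dx":0,"dy":2.9,"dz":-1.2,"ax":0,"ay":0,"az":0,"claw":0},{"dx":0,"dy":2.9,"dz":-0.9,"ax":0,"ay":0,"az":0,"claw":0},{"dx":0,"dy":3.1,"dz":-0.7,"ax":0,"ay":0,"az":0,"claw":0},{"dx":0,"dy":3.1,"dz":-0.4,"ax":0,"ay":0,"az":0,"claw":0},{"dx":0,"dy":3.2,"dz":-0.2,"ax":0,"ay":0,"az":0,"claw":0},{"dx":0,"dy":3,"dz":0.2,"ax":0,"ay":0,"az":0,"claw":0},{"dx":0,"dy":-0.1,"dz":0,"ax":0,"ay":0,"az":0,"claw":0},{"claw":0},{"dx":0,"dy":-26.6,"dz":-16.5,"ax":0,"ay":0,"az":0,"claw":0},{"dx":0,"dy":-9,"dz":-26,"ax":0,"ay":0,"az":0,"claw":0},{"dx":0,"dy":-8.3,"dz":-25.2,"ax":0,"ay":0,"az":0,"claw":0}]
```

{"op": "play_rows", "data": {"steps": [{"dx":-22,"dy":-32,"dz":-2,"ax":0,"ay":1.1,"az":-3.9,"claw":0},{"dx":-20,"dy":-34,"dz":-2,"ax":0,"ay":1.1,"az":-3.9,"claw":0},{"dx":-18.5,"dy":-35,"dz":-2.3,"ax":-0.1,"ay":1.1,"az":-3.9,"claw":0},{"dx":0,"dy":1,"dz":27,"ax":0,"ay":0,"az":0,"claw":0},{"dx":0,"dy":0,"dz":26.6,"ax":0,"ay":0,"az":0,"claw":0},{"dx":0,"dy":6,"dz":2,"ax":0,"ay":0,"az":0,"claw":0},{"dx":0,"dy":7,"dz":2,"ax":0,"ay":0,"az":0,"claw":0},{"dx":0,"dy":6,"dz":1.2,"ax":0,"ay":0,"az":0,"claw":0}]}}

```text
time_s: 12.7
tcp_pos: [0.5918, 0.0731, 0.0179]
ee_rot: [[-1.0, -0.018, -0.006], [-0.019, 0.966, 0.259], [0.002, 0.259, -0.966]]
wrist_force: [-0.2, -1.6, -0.7]
gripper_width: 0.007
gripper_force: 0.7
```

{"op": "play_rows", "data": {"steps": [{"dx":0,"dy":2.5,"dz":-2.1,"ax":0,"ay":0,"az":0,"claw":0},{"dx":0,"dy":2.5,"dz":-1.9,"ax":0,"ay":0,"az":0,"claw":0},{"dx":0,"dy":2.7,"dz":-1.8,"ax":0,"ay":0,"az":0,"claw":0},{"dx":0,"dy":2.9,"dz":-1.4,"ax":0,"ay":0,"az":0,"claw":0},{"dx":0,"dy":2.9,"dz":-1.2,"ax":0,"ay":0,"az":0,"claw":0},{"dx":0,"dy":2.9,"dz":-0.9,"ax":0,"ay":0,"az":0,"claw":0},{"dx":0,"dy":3,"dz":-0.7,"ax":0,"ay":0,"az":0,"claw":0},{"dx":0,"dy":3,"dz":-0.4,"ax":0,"ay":0,"az":0,"claw":0},{"dx":0,"dy":3,"dz":-0.2,"ax":0,"ay":0,"az":0,"claw":0},{"dx":0,"dy":3,"dz":0,"ax":0,"ay":0,"az":0,"claw":0},{"dx":0,"dy":0,"dz":0,"ax":0,"ay":0,"az":0,"claw":0},{"dx":0,"dy":-27,"dz":-16,"ax":0,"ay":0,"az":0,"claw":0},{"dx":0,"dy":-25,"dz":-35,"ax":0,"ay":0,"az":0,"claw":0},{"dx":0,"dy":-40,"dz":-20,"ax":0,"ay":0,"az":0,"claw":0},{"dx":0,"dy":-40,"dz":-20,"ax":0,"ay":0,"az":0,"claw":0},{"dx":0,"dy":0,"dz":0,"ax":0,"ay":0,"az":0,"claw":0}]}}

```text
time_s: 14.3
tcp_pos: [0.5952, -0.0593, 0.091]
ee_rot: [[-1.0, -0.012, -0.001], [-0.012, 0.966, 0.258], [-0.002, 0.258, -0.966]]
wrist_force: [0.0, 0.4, 0.4]
gripper_width: 0.007
gripper_force: 0.0
```

Run:
```python
from h import *
st(); find(); labels()
c=capture("scene"); cv2.imwrite("pics/c3.png",cv2.resize(c["frame"][120:280,235:415],None,fx=3,fy=3,interpolation=2))
rollp(464,90.5,-15.5,1)
```

```text
14.3 tcp [595.2 -59.3  91. ] F [0.  0.4 0.4] w 0.6 gf 0.0 zrot [-0.001  0.258 -0.966] yaw 90.7
top (585, 361, -10.5, 101, 31, np.float64(37.6))
top (588, 126, 0.1, 98, 29, np.float64(37.0))
top (461, 93, -16.9, 100, 30, np.float64(36.5))
top (455, 310, 11.2, 100, 32, np.float64(37.5))
sce (462, 307, 12.4, 97, 29, np.float64(36.6))
sce (590, 360, -11.7, 101, 29, np.float64(36.8))
sce (593, 124, -0.3, 101, 28, np.float64(37.1))
label scene [590. 364.  36.] px 94 zspan [34. 40.]
label top [585. 364.  36.] px 67 zspan [32. 40.]
label top [452. 326.  28.] px 20 zspan [22. 34.]
24 [{"dx":36,"dy":20,"dz":10,"ax":0,"ay":-1.1,"az":4,"claw":0},{"dx":38,"dy":18,"dz":10,"ax":0,"ay":-1.1,"az":4,"claw":0},{"dx":39,"dy":15,"dz":9,"ax":0,"ay":-1.1,"az":4,"claw":0},{"dx":39.5,"dy":12,"dz":8.5,"ax":0,"ay":-1.1,"az":4,"claw":0},{"dx":0,"dy":1,"dz":27,"ax":0,"ay":0,"az":0,"claw":0},{"dx":0,"dy":0.1,"dz":26.6,"ax":0,"ay":0,"az":0,"claw":0},{"dx":0,"dy":6,"dz":2,"ax":0,"ay":0,"az":0,"claw":0},{"dx":0,"dy":7,"dz":2,"ax":0,"ay":0,"az":0,"claw":0},{"dx":0,"dy":6.4,"dz":1.2,"ax":0,"ay":0,"az":0,"claw":0},{"dx":0,"dy":2.4,"dz":-2.1,"ax":0,"ay":0,"az":0,"claw":0},{"dx":0,"dy":2.5,"dz":-2,"ax":0,"ay":0,"az":0,"claw":0},{"dx":0,"dy":2.7,"dz":-1.7,"ax":0,"ay":0,"az":0,"claw":0},{"dx":0,"dy":2.9,"dz":-1.4,"ax":0,"ay":0,"az":0,"claw":0},{"dx":0,"dy":2.9,"dz":-1.2,"ax":0,"ay":0,"az":0,"claw":0},{"dx":0,"dy":2.9,"dz":-1,"ax":0,"ay":0,"az":0,"claw":0},{"dx":0,"dy":3.1,"dz":-0.6,"ax":0,"ay":0,"az":0,"claw":0},{"dx":0,"dy":3.1,"dz":-0.4,"ax":0,"ay":0,"az":0,"claw":0},{"dx":0.1,"dy":3.2,"dz":-0.2,"ax":0,"ay":0,"az":0,"claw":0},{"dx":0,"dy":3.1,"dz":0.1,"ax":0,"ay":0,"az":0,"claw":0},{"dx":0,"dy":-0.2,"dz":0.1,"ax":0,"ay":0,"az":0,"claw":0},{"claw":0},{"dx":-0.1,"dy":-26.6,"dz":-16.5,"ax":0,"ay":0,"az":0,"claw":0},{"dx":0,"dy":-9,"dz":-26,"ax":0,"ay":0,"az":0,"claw":0},{"dx":0,"dy":-8.3,"dz":-25.2,"ax":0,"ay":0,"az":0,"claw":0}]
```

{"op": "play_rows", "data": {"steps": [{"dx":36,"dy":20,"dz":10,"ax":0,"ay":-1.1,"az":4,"claw":0},{"dx":38,"dy":18,"dz":10,"ax":0,"ay":-1.1,"az":4,"claw":0},{"dx":39,"dy":15,"dz":9,"ax":0,"ay":-1.1,"az":4,"claw":0},{"dx":39.5,"dy":12,"dz":8.5,"ax":0,"ay":-1.1,"az":4,"claw":0},{"dx":0,"dy":1,"dz":27,"ax":0,"ay":0,"az":0,"claw":0},{"dx":0,"dy":0,"dz":26.6,"ax":0,"ay":0,"az":0,"claw":0},{"dx":0,"dy":6,"dz":2,"ax":0,"ay":0,"az":0,"claw":0},{"dx":0,"dy":7,"dz":2,"ax":0,"ay":0,"az":0,"claw":0},{"dx":0,"dy":6,"dz":1.2,"ax":0,"ay":0,"az":0,"claw":0}]}}

```text
time_s: 15.45
tcp_pos: [0.4581, 0.0658, 0.0193]
ee_rot: [[-0.963, 0.259, 0.071], [0.268, 0.931, 0.25], [-0.001, 0.259, -0.966]]
wrist_force: [-0.9, -1.7, 0.3]
gripper_width: 0.004
gripper_force: 0.8
```

{"op": "play_rows", "data": {"steps": [{"dx":0,"dy":2.5,"dz":-2.1,"ax":0,"ay":0,"az":0,"claw":0},{"dx":0,"dy":2.5,"dz":-1.9,"ax":0,"ay":0,"az":0,"claw":0},{"dx":0,"dy":2.7,"dz":-1.8,"ax":0,"ay":0,"az":0,"claw":0},{"dx":0,"dy":2.9,"dz":-1.4,"ax":0,"ay":0,"az":0,"claw":0},{"dx":0,"dy":2.9,"dz":-1.2,"ax":0,"ay":0,"az":0,"claw":0},{"dx":0,"dy":2.9,"dz":-0.9,"ax":0,"ay":0,"az":0,"claw":0},{"dx":0,"dy":3,"dz":-0.7,"ax":0,"ay":0,"az":0,"claw":0},{"dx":0,"dy":3,"dz":-0.4,"ax":0,"ay":0,"az":0,"claw":0},{"dx":0,"dy":3,"dz":-0.2,"ax":0,"ay":0,"az":0,"claw":0},{"dx":0,"dy":3,"dz":0,"ax":0,"ay":0,"az":0,"claw":0},{"dx":0,"dy":0,"dz":0,"ax":0,"ay":0,"az":0,"claw":0},{"dx":0,"dy":-27,"dz":-16,"ax":0,"ay":0,"az":0,"claw":0},{"dx":0,"dy":-25,"dz":-35,"ax":0,"ay":0,"az":0,"claw":0},{"dx":0,"dy":-40,"dz":-20,"ax":0,"ay":0,"az":0,"claw":0},{"dx":0,"dy":-40,"dz":-20,"ax":0,"ay":0,"az":0,"claw":0},{"dx":0,"dy":0,"dz":0,"ax":0,"ay":0,"az":0,"claw":0}]}}

```text
time_s: 17.05
tcp_pos: [0.4231, -0.0603, 0.091]
ee_rot: [[-0.962, 0.264, 0.074], [0.275, 0.929, 0.249], [-0.003, 0.259, -0.966]]
wrist_force: [0.9, -0.2, -0.1]
gripper_width: 0.007
gripper_force: 0.0
```

Run:
```python
from h import *
st(); find(); labels()
c=capture("scene"); cv2.imwrite("pics/c4.png",cv2.resize(c["frame"][120:280,235:415],None,fx=3,fy=3,interpolation=2))
rollp(590.5,125,0,1)
```

```text
17.05 tcp [423.1 -60.3  91. ] F [ 0.9 -0.2 -0.1] w 0.6 gf 0.0 zrot [ 0.074  0.249 -0.966] yaw 74.1
top (586, 363, -11.1, 100, 28, np.float64(37.3))
top (588, 126, 0.1, 99, 28, np.float64(36.5))
top (468, 117, -15.4, 100, 30, np.float64(36.8))
top (454, 310, 13.0, 99, 28, np.float64(37.9))
sce (460, 307, 12.9, 102, 28, np.float64(37.0))
sce (590, 360, -11.4, 101, 29, np.float64(36.8))
sce (474, 115, -17.1, 103, 29, np.float64(36.7))
sce (593, 124, -1.1, 101, 28, np.float64(36.8))
label scene [589. 364.  36.] px 65 zspan [33. 39.]
label scene [470. 102.  29.] px 80 zspan [24. 36.]
label top [586. 364.  37.] px 73 zspan [31. 42.]
label top [462. 103.  27.] px 32 zspan [21. 32.]
label top [452. 326.  28.] px 21 zspan [23. 34.]
25 [{"dx":-26,"dy":30,"dz":12,"ax":0,"ay":0.8,"az":-3,"claw":0},{"dx":-27,"dy":29,"dz":12,"ax":0,"ay":0.8,"az":-3,"claw":0},{"dx":-29,"dy":27,"dz":11,"ax":0,"ay":0.8,"az":-3,"claw":0},{"dx":-31,"dy":26,"dz":11,"ax":0,"ay":0.8,"az":-3,"claw":0},{"dx":-31.5,"dy":23.9,"dz":10.9,"ax":0,"ay":0.8,"az":-3,"claw":0},{"dx":0,"dy":1,"dz":27,"ax":0,"ay":0,"az":0,"claw":0},{"d
[... 344 characters left out ...]
"dy":2.7,"dz":-1.8,"ax":0,"ay":0,"az":0,"claw":0},{"dx":0,"dy":2.9,"dz":-1.4,"ax":0,"ay":0,"az":0,"claw":0},{"dx":0,"dy":2.9,"dz":-1.2,"ax":0,"ay":0,"az":0,"claw":0},{"dx":0,"dy":3,"dz":-0.9,"ax":0,"ay":0,"az":0,"claw":0},{"dx":0,"dy":3,"dz":-0.7,"ax":0,"ay":0,"az":0,"claw":0},{"dx":0,"dy":3.1,"dz":-0.4,"ax":0,"ay":0,"az":0,"claw":0},{"dx":0,"dy":3.2,"dz":-0.2,"ax":0,"ay":0,"az":0,"claw":0},{"dx":0,"dy":3.1,"dz":0.1,"ax":0,"ay":0,"az":0,"claw":0},{"dx":0,"dy":-0.1,"dz":0.1,"ax":0,"ay":0,"az":0,"claw":0},{"claw":0},{"dx":0,"dy":-26.7,"dz":-16.4,"ax":0,"ay":0,"az":0,"claw":0},{"dx":0,"dy":-9,"dz":-26,"ax":0,"ay":0,"az":0,"claw":0},{"dx":-0.1,"dy":-8.3,"dz":-25.3,"ax":0,"ay":0,"az":0,"claw":0}]
```

View pics/c4.png

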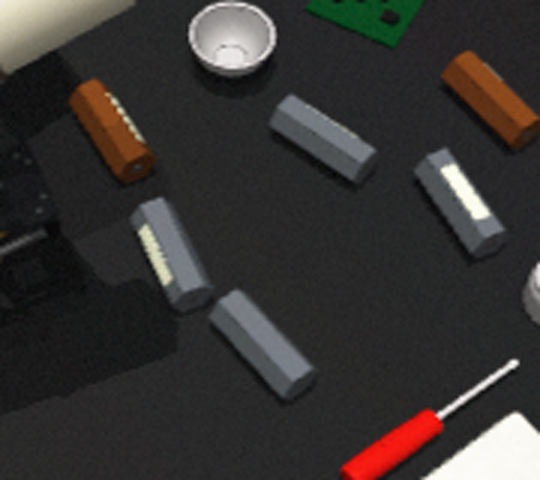

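Picture c4: A at (460,200) has its label up. D at (170,255) shows its label on the −y upper flat, so it needs one more roll. C at (262,345) shows no label, and B at (322,138) has its label on the +y side.

{"op": "play_rows", "data": {"steps": [{"dx":-26,"dy":30,"dz":12,"ax":0,"ay":0.8,"az":-3,"claw":0},{"dx":-27,"dy":29,"dz":12,"ax":0,"ay":0.8,"az":-3,"claw":0},{"dx":-29,"dy":27,"dz":11,"ax":0,"ay":0.8,"az":-3,"claw":0},{"dx":-31,"dy":26,"dz":11,"ax":0,"ay":0.8,"az":-3,"claw":0},{"dx":-31.5,"dy":24,"dz":11,"ax":0,"ay":0.8,"az":-3,"claw":0},{"dx":0,"dy":1,"dz":27,"ax":0,"ay":0,"az":0,"claw":0},{"dx":0,"dy":0,"dz":26.6,"ax":0,"ay":0,"az":0,"claw":0},{"dx":0,"dy":6,"dz":2,"ax":0,"ay":0,"az":0,"claw":0},{"dx":0,"dy":7,"dz":2,"ax":0,"ay":0,"az":0,"claw":0},{"dx":0,"dy":6,"dz":1.2,"ax":0,"ay":0,"az":0,"claw":0}]}}

```text
time_s: 18.3
tcp_pos: [0.5901, 0.0998, 0.0182]
ee_rot: [[-1.0, -0.0, -0.0], [-0.0, 0.966, 0.258], [0.0, 0.258, -0.966]]
wrist_force: [-0.3, -1.3, 0.9]
gripper_width: 0.006
gripper_force: 0.7
```

{"op": "play_rows", "data": {"steps": [{"dx":0,"dy":2.5,"dz":-2.1,"ax":0,"ay":0,"az":0,"claw":0},{"dx":0,"dy":2.5,"dz":-1.9,"ax":0,"ay":0,"az":0,"claw":0},{"dx":0,"dy":2.7,"dz":-1.8,"ax":0,"ay":0,"az":0,"claw":0},{"dx":0,"dy":2.9,"dz":-1.4,"ax":0,"ay":0,"az":0,"claw":0},{"dx":0,"dy":2.9,"dz":-1.2,"ax":0,"ay":0,"az":0,"claw":0},{"dx":0,"dy":2.9,"dz":-0.9,"ax":0,"ay":0,"az":0,"claw":0},{"dx":0,"dy":3,"dz":-0.7,"ax":0,"ay":0,"az":0,"claw":0},{"dx":0,"dy":3,"dz":-0.4,"ax":0,"ay":0,"az":0,"claw":0},{"dx":0,"dy":3,"dz":-0.2,"ax":0,"ay":0,"az":0,"claw":0},{"dx":0,"dy":3,"dz":0,"ax":0,"ay":0,"az":0,"claw":0},{"dx":0,"dy":0,"dz":0,"ax":0,"ay":0,"az":0,"claw":0},{"dx":0,"dy":-27,"dz":-16,"ax":0,"ay":0,"az":0,"claw":0},{"dx":0,"dy":-25,"dz":-35,"ax":0,"ay":0,"az":0,"claw":0},{"dx":0,"dy":-40,"dz":-20,"ax":0,"ay":0,"az":0,"claw":0},{"dx":0,"dy":-40,"dz":-20,"ax":0,"ay":0,"az":0,"claw":0},{"dx":0,"dy":0,"dz":0,"ax":0,"ay":0,"az":0,"claw":0}]}}

```text
time_s: 19.9
tcp_pos: [0.5913, -0.0322, 0.0914]
ee_rot: [[-1.0, 0.005, 0.006], [0.007, 0.966, 0.258], [-0.004, 0.258, -0.966]]
wrist_force: [-0.4, -0.7, 0.7]
gripper_width: 0.007
gripper_force: 0.0
```

Run:
```python
from h import *
st(); find(); labels()
rollp(471,116,-16,1)
```

```text
19.9 tcp [591.3 -32.2  91.4] F [-0.4 -0.7  0.7] w 0.6 gf 0.0 zrot [ 0.006  0.258 -0.966] yaw 89.7
top (586, 364, -13.4, 100, 29, np.float64(37.8))
top (588, 152, -1.6, 99, 30, np.float64(37.7))
top (468, 117, -14.9, 100, 30, np.float64(37.5))
top (455, 310, 13.6, 100, 29, np.float64(36.9))
sce (590, 360, -11.7, 104, 28, np.float64(36.7))
sce (594, 149, -0.1, 101, 28, np.float64(37.0))
label scene [590. 364.  36.] px 88 zspan [34. 39.]
label scene [595. 136.  28.] px 105 zspan [22. 35.]
label top [586. 364.  37.] px 68 zspan [32. 41.]
label top [593. 136.  26.] px 35 zspan [21. 32.]
label top [466. 102.  26.] px 36 zspan [22. 31.]
label top [453. 326.  28.] px 21 zspan [22. 35.]
24 [{"dx":34,"dy":19,"dz":10,"ax":0,"ay":-1,"az":3.8,"claw":0},{"dx":35,"dy":17,"dz":10,"ax":0,"ay":-1,"az":3.9,"claw":0},{"dx":37,"dy":15,"dz":9,"ax":0,"ay":-1.1,"az":3.8,"claw":0},{"dx":37.5,"dy":11.9,"dz":8.1,"ax":0,"ay":-1,"az":3.9,"claw":0},{"dx":0,"dy":1,"dz":27,"ax":0,"ay":0,"az":0,"claw":0},{"dx":-0.1,"dy":0.1,"dz":26.6,"ax":0,"ay":0,"az":0,"claw":0},{"dx":0,"dy":6,"dz":2,"ax":0,"ay":0,"az":0,"claw":0}
[... 238 characters left out ...]
":2.7,"dz":-1.8,"ax":0,"ay":0,"az":0,"claw":0},{"dx":0,"dy":2.9,"dz":-1.4,"ax":0,"ay":0,"az":0,"claw":0},{"dx":0,"dy":2.9,"dz":-1.2,"ax":0,"ay":0,"az":0,"claw":0},{"dx":0,"dy":2.9,"dz":-0.9,"ax":0,"ay":0,"az":0,"claw":0},{"dx":0,"dy":3.1,"dz":-0.7,"ax":0,"ay":0,"az":0,"claw":0},{"dx":0,"dy":3.1,"dz":-0.4,"ax":0,"ay":0,"az":0,"claw":0},{"dx":0,"dy":3.2,"dz":-0.2,"ax":0,"ay":0,"az":0,"claw":0},{"dx":0,"dy":3.1,"dz":0.1,"ax":0,"ay":0,"az":0,"claw":0},{"dx":0,"dy":-0.2,"dz":0.1,"ax":0,"ay":0,"az":0,"claw":0},{"claw":0},{"dx":0.1,"dy":-26.6,"dz":-16.5,"ax":0,"ay":0,"az":0,"claw":0},{"dx":0,"dy":-9,"dz":-26,"ax":0,"ay":0,"az":0,"claw":0},{"dx":0,"dy":-8.3,"dz":-25.2,"ax":0,"ay":0,"az":0,"claw":0}]
```

{"op": "play_rows", "data": {"steps": [{"dx":34,"dy":19,"dz":10,"ax":0,"ay":-1,"az":3.8,"claw":0},{"dx":35,"dy":17,"dz":10,"ax":0,"ay":-1,"az":3.9,"claw":0},{"dx":37,"dy":15,"dz":9,"ax":0,"ay":-1.1,"az":3.8,"claw":0},{"dx":37.5,"dy":12,"dz":8,"ax":0,"ay":-1,"az":3.9,"claw":0},{"dx":0,"dy":1,"dz":27,"ax":0,"ay":0,"az":0,"claw":0},{"dx":0,"dy":0,"dz":26.6,"ax":0,"ay":0,"az":0,"claw":0},{"dx":0,"dy":6,"dz":2,"ax":0,"ay":0,"az":0,"claw":0},{"dx":0,"dy":7,"dz":2,"ax":0,"ay":0,"az":0,"claw":0},{"dx":0,"dy":6,"dz":1.2,"ax":0,"ay":0,"az":0,"claw":0}]}}

```text
time_s: 21.0
tcp_pos: [0.4645, 0.0918, 0.0193]
ee_rot: [[-0.961, 0.265, 0.072], [0.275, 0.929, 0.249], [-0.001, 0.259, -0.966]]
wrist_force: [-0.3, -0.8, -0.2]
gripper_width: 0.009
gripper_force: 0.8
```

{"op": "play_rows", "data": {"steps": [{"dx":0,"dy":2.5,"dz":-2.1,"ax":0,"ay":0,"az":0,"claw":0},{"dx":0,"dy":2.5,"dz":-1.9,"ax":0,"ay":0,"az":0,"claw":0},{"dx":0,"dy":2.7,"dz":-1.8,"ax":0,"ay":0,"az":0,"claw":0},{"dx":0,"dy":2.9,"dz":-1.4,"ax":0,"ay":0,"az":0,"claw":0},{"dx":0,"dy":2.9,"dz":-1.2,"ax":0,"ay":0,"az":0,"claw":0},{"dx":0,"dy":2.9,"dz":-0.9,"ax":0,"ay":0,"az":0,"claw":0},{"dx":0,"dy":3,"dz":-0.7,"ax":0,"ay":0,"az":0,"claw":0},{"dx":0,"dy":3,"dz":-0.4,"ax":0,"ay":0,"az":0,"claw":0},{"dx":0,"dy":3,"dz":-0.2,"ax":0,"ay":0,"az":0,"claw":0},{"dx":0,"dy":3,"dz":0,"ax":0,"ay":0,"az":0,"claw":0},{"dx":0,"dy":0,"dz":0,"ax":0,"ay":0,"az":0,"claw":0},{"dx":0,"dy":-27,"dz":-16,"ax":0,"ay":0,"az":0,"claw":0},{"dx":0,"dy":-25,"dz":-35,"ax":0,"ay":0,"az":0,"claw":0},{"dx":0,"dy":-40,"dz":-20,"ax":0,"ay":0,"az":0,"claw":0},{"dx":0,"dy":-40,"dz":-20,"ax":0,"ay":0,"az":0,"claw":0},{"dx":0,"dy":0,"dz":0,"ax":0,"ay":0,"az":0,"claw":0}]}}

```text
time_s: 22.6
tcp_pos: [0.4287, -0.034, 0.0911]
ee_rot: [[-0.96, 0.271, 0.075], [0.281, 0.927, 0.248], [-0.002, 0.259, -0.966]]
wrist_force: [-0.1, 0.9, -0.5]
gripper_width: 0.006
gripper_force: 0.0
```

Run:
```python
from h import *
st(); find(); labels()
rollp(591,151,0,1)
```

```text
22.6 tcp [428.7 -34.   91.1] F [-0.1  0.9 -0.5] w 0.5 gf 0.0 zrot [ 0.075  0.248 -0.966] yaw 73.7
top (586, 363, -10.2, 101, 26, np.float64(37.8))
top (588, 154, -2.0, 97, 32, np.float64(37.0))
top (475, 146, -11.4, 98, 26, np.float64(38.0))
top (454, 310, 14.1, 99, 30, np.float64(37.5))
sce (460, 306, 12.2, 101, 29, np.float64(36.6))
sce (590, 361, -8.6, 102, 29, np.float64(37.1))
sce (482, 141, -17.1, 102, 27, np.float64(37.0))
sce (594, 148, 0.8, 100, 33, np.float64(36.8))
label scene [590. 364.  37.] px 69 zspan [34. 40.]
label scene [480. 143.  37.] px 67 zspan [34. 40.]
label scene [594. 136.  29.] px 106 zspan [23. 34.]
label top [586. 364.  36.] px 76 zspan [32. 40.]
label top [591. 136.  26.] px 37 zspan [20. 32.]
label top [474. 144.  36.] px 73 zspan [32. 42.]
label top [453. 326.  28.] px 21 zspan [22. 31.]
25 [{"dx":-24,"dy":30,"dz":12,"ax":0,"ay":0.8,"az":-3.1,"claw":0},{"dx":-26,"dy":29,"dz":12,"ax":0,"ay":0.8,"az":-3.1,"claw":0},{"dx":-28,"dy":27,"dz":12,"ax":0,"ay":0.9,"az":-3.1,"claw":0},{"dx":-29,"dy":26,"dz":11,"ax":0,"ay":0.8,"az":-3.1,"claw":0},{"dx":-31.4,"dy":
[... 445 characters left out ...]
:0,"dy":2.7,"dz":-1.8,"ax":0,"ay":0,"az":0,"claw":0},{"dx":0,"dy":2.9,"dz":-1.4,"ax":0,"ay":0,"az":0,"claw":0},{"dx":0,"dy":2.9,"dz":-1.2,"ax":0,"ay":0,"az":0,"claw":0},{"dx":0,"dy":2.9,"dz":-0.9,"ax":0,"ay":0,"az":0,"claw":0},{"dx":0,"dy":3.1,"dz":-0.7,"ax":0,"ay":0,"az":0,"claw":0},{"dx":0,"dy":3.1,"dz":-0.4,"ax":0,"ay":0,"az":0,"claw":0},{"dx":0,"dy":3.2,"dz":-0.1,"ax":0,"ay":0,"az":0,"claw":0},{"dx":0,"dy":3,"dz":0.1,"ax":0,"ay":0,"az":0,"claw":0},{"dx":0,"dy":-0.1,"dz":0,"ax":0,"ay":0,"az":0,"claw":0},{"claw":0},{"dx":0,"dy":-26.6,"dz":-16.4,"ax":0,"ay":0,"az":0,"claw":0},{"dx":0,"dy":-9,"dz":-26,"ax":0,"ay":0,"az":0,"claw":0},{"dx":0,"dy":-8.3,"dz":-25.3,"ax":0,"ay":0,"az":0,"claw":0}]
```

D is up. C next.

{"op": "play_rows", "data": {"steps": [{"dx":-24,"dy":30,"dz":12,"ax":0,"ay":0.8,"az":-3.1,"claw":0},{"dx":-26,"dy":29,"dz":12,"ax":0,"ay":0.8,"az":-3.1,"claw":0},{"dx":-28,"dy":27,"dz":12,"ax":0,"ay":0.9,"az":-3.1,"claw":0},{"dx":-29,"dy":26,"dz":11,"ax":0,"ay":0.8,"az":-3.1,"claw":0},{"dx":-31.4,"dy":23.6,"dz":10.2,"ax":0,"ay":0.9,"az":-3,"claw":0},{"dx":0,"dy":1,"dz":27,"ax":0,"ay":0,"az":0,"claw":0},{"dx":0,"dy":0,"dz":26.6,"ax":0,"ay":0,"az":0,"claw":0},{"dx":0,"dy":6,"dz":2,"ax":0,"ay":0,"az":0,"claw":0},{"dx":0,"dy":7,"dz":2,"ax":0,"ay":0,"az":0,"claw":0},{"dx":0,"dy":6,"dz":1.2,"ax":0,"ay":0,"az":0,"claw":0}]}}

```text
time_s: 23.8
tcp_pos: [0.5902, 0.1263, 0.018]
ee_rot: [[-1.0, -0.0, -0.002], [-0.001, 0.966, 0.258], [0.002, 0.258, -0.966]]
wrist_force: [0.7, -1.7, -0.3]
gripper_width: 0.003
gripper_force: 0.7
```

{"op": "play_rows", "data": {"steps": [{"dx":0,"dy":2.5,"dz":-2.1,"ax":0,"ay":0,"az":0,"claw":0},{"dx":0,"dy":2.5,"dz":-1.9,"ax":0,"ay":0,"az":0,"claw":0},{"dx":0,"dy":2.7,"dz":-1.8,"ax":0,"ay":0,"az":0,"claw":0},{"dx":0,"dy":2.9,"dz":-1.4,"ax":0,"ay":0,"az":0,"claw":0},{"dx":0,"dy":2.9,"dz":-1.2,"ax":0,"ay":0,"az":0,"claw":0},{"dx":0,"dy":2.9,"dz":-0.9,"ax":0,"ay":0,"az":0,"claw":0},{"dx":0,"dy":3,"dz":-0.7,"ax":0,"ay":0,"az":0,"claw":0},{"dx":0,"dy":3,"dz":-0.4,"ax":0,"ay":0,"az":0,"claw":0},{"dx":0,"dy":3,"dz":-0.2,"ax":0,"ay":0,"az":0,"claw":0},{"dx":0,"dy":3,"dz":0,"ax":0,"ay":0,"az":0,"claw":0},{"dx":0,"dy":0,"dz":0,"ax":0,"ay":0,"az":0,"claw":0},{"dx":0,"dy":-27,"dz":-16,"ax":0,"ay":0,"az":0,"claw":0},{"dx":0,"dy":-25,"dz":-35,"ax":0,"ay":0,"az":0,"claw":0},{"dx":0,"dy":-40,"dz":-20,"ax":0,"ay":0,"az":0,"claw":0},{"dx":0,"dy":0,"dz":-25,"ax":0,"ay":0,"az":0,"claw":0},{"dx":0,"dy":0,"dz":0,"ax":0,"ay":0,"az":0,"claw":0}]}}

```text
time_s: 25.4
tcp_pos: [0.5929, 0.0344, 0.1083]
ee_rot: [[-1.0, 0.001, 0.007], [0.003, 0.966, 0.259], [-0.006, 0.259, -0.966]]
wrist_force: [1.3, 0.4, -0.7]
gripper_width: 0.009
gripper_force: 0.0
```

Run:
```python
from h import *
st(); find(); labels()
rollp(457,308,12,-1,pre=[(500,380,120,102,0,0,0)])
```

```text
25.4 tcp [592.9  34.4 108.3] F [ 1.3  0.4 -0.7] w 0.8 gf 0.0 zrot [ 0.007  0.259 -0.966] yaw 89.9
top (586, 365, -8.1, 101, 33, np.float64(37.7))
top (588, 179, -2.1, 98, 27, np.float64(37.7))
top (454, 310, 11.7, 100, 30, np.float64(37.0))
sce (589, 360, -11.8, 100, 30, np.float64(37.2))
sce (595, 177, -2.5, 100, 28, np.float64(37.2))
label scene [590. 364.  37.] px 96 zspan [34. 39.]
label scene [473. 144.  37.] px 35 zspan [34. 39.]
label scene [505. 137.  36.] px 20 zspan [34. 38.]
label scene [596. 179.  36.] px 98 zspan [34. 39.]
label top [586. 365.  36.] px 69 zspan [32. 42.]
label top [590. 179.  36.] px 70 zspan [32. 41.]
label top [451. 325.  29.] px 23 zspan [25. 34.]
label top [456. 153.  38.] px 12 zspan [36. 41.]
30 [{"dx":11,"dy":42,"dz":9,"ax":1.9,"ay":0.2,"az":-1.5,"claw":0},{"dx":10,"dy":43,"dz":8,"ax":1.9,"ay":0.2,"az":-1.5,"claw":0},{"dx":9,"dy":43,"dz":6,"ax":1.9,"ay":0.2,"az":-1.5,"claw":0},{"dx":8,"dy":43,"dz":5,"ax":1.9,"ay":0.2,"az":-1.5,"claw":0},{"dx":7,"dy":44,"dz":4,"ax":1.8,"ay":0.2,"az":-1.5,"claw":0},{"dx":6,"dy":44,"dz":2,"ax":1.9,"ay":0.2,"az":-1.5,
[... 669 characters left out ...]
-2.7,"dz":-1.8,"ax":0,"ay":0,"az":0,"claw":0},{"dx":0,"dy":-2.9,"dz":-1.4,"ax":0,"ay":0,"az":0,"claw":0},{"dx":0,"dy":-2.9,"dz":-1.2,"ax":0,"ay":0,"az":0,"claw":0},{"dx":0,"dy":-2.9,"dz":-0.9,"ax":0,"ay":0,"az":0,"claw":0},{"dx":0,"dy":-3.1,"dz":-0.7,"ax":0,"ay":0,"az":0,"claw":0},{"dx":0,"dy":-3.1,"dz":-0.4,"ax":0,"ay":0,"az":0,"claw":0},{"dx":0,"dy":-3.2,"dz":-0.2,"ax":0,"ay":0,"az":0,"claw":0},{"dx":0,"dy":-3.1,"dz":0.1,"ax":0,"ay":0,"az":0,"claw":0},{"dx":0,"dy":0.2,"dz":0.1,"ax":0,"ay":0,"az":0,"claw":0},{"claw":0},{"dx":0,"dy":26.6,"dz":-16.5,"ax":0,"ay":0,"az":0,"claw":0},{"dx":0,"dy":9,"dz":-26,"ax":0,"ay":0,"az":0,"claw":0},{"dx":0,"dy":8.3,"dz":-25.2,"ax":0,"ay":0,"az":0,"claw":0}]
```

A, C and D are label-up. Before rolling B I'll load A, which frees the space beside B.

```bash
cat >> h.py <<'E'
def grab(x,y,th,up=150):
    plan([(x,y,85,90+th,0,80,0),(x,y,22,90+th,0,80,24,1),(x,y,22,90+th,0,25,0,4),(x,y,up,90+th,0,25,32)])
def place(x,y,yaw=100.8,z=79,up=150):
    plan([(x,y,up,yaw,0,25,0),(x,y,92,yaw,0,25,30),(x,y,z,yaw,0,25,5,1),(x,y,z,yaw,0,70,0,5),(x,y,up,yaw,0,70,35)])
E
python3 - <<'E'
from h import *
grab(588,362.5,-11)
E
```

```text
22 [{"dx":0,"dy":39,"dz":13,"ax":1.9,"ay":-0.2,"az":1.4,"claw":80},{"dx":1,"dy":39,"dz":12,"ax":1.9,"ay":-0.2,"az":1.4,"claw":80},{"dx":2,"dy":39,"dz":10,"ax":1.9,"ay":-0.2,"az":1.3,"claw":80},{"dx":3,"dy":40,"dz":9,"ax":1.9,"ay":-0.2,"az":1.4,"claw":80},{"dx":4,"dy":40,"dz":8,"ax":1.8,"ay":-0.2,"az":1.3,"claw":80},{"dx":6,"dy":40,"dz":6,"ax":1.9,"ay":-0.2,"az":1.4,"claw":80},{"dx":6,"dy":40,"dz":5,"ax":1.8,"ay":-0.2,"az":1.3,"claw":80},{"dx":7.5,"dy":39.6,"dz":3.3,"ax":1.9,"ay":-0.2,"az":1.4,"claw":80},{"dx":0,"dy":0,"dz":21,"ax":0,"ay":0,"az":0,"claw":80},{"dx":0,"dy":0,"dz":21,"ax":0,"ay":0,"az":0,"claw":80},{"dx":0.1,"dy":0,"dz":21,"ax":0,"ay":0,"az":0,"claw":80},{"claw":80},{"dx":0,"dy":0,"dz":0,"ax":0,"ay":0,"az":0,"claw":25},{"claw":25},{"claw":25},{"claw":25},{"claw":25},{"dx":0,"dy":0,"dz":-26,"ax":0,"ay":0,"az":0,"claw":25},{"dx":0,"dy":0,"dz":-26,"ax":0,"ay":0,"az":0,"claw":25},{"dx":0,"dy":0,"dz":-25,"ax":0,"ay":0,"az":0,"claw":25},{"dx":0,"dy":0,"dz":-26,"ax":0,"ay":0,"az":0,"claw":25},{"dx":-0.1,"dy":0,"dz":-25,"ax":0,"ay":0,"az":0,"claw":25}]
```

{"op": "play_rows", "data": {"steps": [{"dx":0,"dy":39,"dz":13,"ax":1.9,"ay":-0.2,"az":1.4,"claw":80},{"dx":1,"dy":39,"dz":12,"ax":1.9,"ay":-0.2,"az":1.4,"claw":80},{"dx":2,"dy":39,"dz":10,"ax":1.9,"ay":-0.2,"az":1.3,"claw":80},{"dx":3,"dy":40,"dz":9,"ax":1.9,"ay":-0.2,"az":1.4,"claw":80},{"dx":4,"dy":40,"dz":8,"ax":1.8,"ay":-0.2,"az":1.3,"claw":80},{"dx":6,"dy":40,"dz":6,"ax":1.9,"ay":-0.2,"az":1.4,"claw":80},{"dx":6,"dy":40,"dz":5,"ax":1.8,"ay":-0.2,"az":1.3,"claw":80},{"dx":7.5,"dy":39.6,"dz":3.3,"ax":1.9,"ay":-0.2,"az":1.4,"claw":80},{"dx":0,"dy":0,"dz":0,"ax":0,"ay":0,"az":0,"claw":80}]}}

```text
time_s: 26.5
tcp_pos: [0.5871, 0.3681, 0.0833]
ee_rot: [[-0.983, 0.184, 0.002], [0.184, 0.983, -0.002], [-0.002, -0.002, -1.0]]
wrist_force: [-0.9, -0.4, -0.0]
gripper_width: 0.74
gripper_force: 0.0
```

{"op": "play_rows", "data": {"steps": [{"dx":0,"dy":0,"dz":21,"ax":0,"ay":0,"az":0,"claw":80},{"dx":0,"dy":0,"dz":21,"ax":0,"ay":0,"az":0,"claw":80},{"dx":0,"dy":0,"dz":21,"ax":0,"ay":0,"az":0,"claw":80},{"dx":0,"dy":0,"dz":0,"ax":0,"ay":0,"az":0,"claw":80},{"dx":0,"dy":0,"dz":0,"ax":0,"ay":0,"az":0,"claw":25},{"dx":0,"dy":0,"dz":0,"ax":0,"ay":0,"az":0,"claw":25},{"dx":0,"dy":0,"dz":0,"ax":0,"ay":0,"az":0,"claw":25},{"dx":0,"dy":0,"dz":0,"ax":0,"ay":0,"az":0,"claw":25},{"dx":0,"dy":0,"dz":0,"ax":0,"ay":0,"az":0,"claw":25}]}}

```text
time_s: 27.4
tcp_pos: [0.5892, 0.362, 0.0236]
ee_rot: [[-0.981, 0.192, 0.003], [0.192, 0.981, -0.0], [-0.003, 0.001, -1.0]]
wrist_force: [-0.8, -0.2, 0.1]
gripper_width: 0.551
gripper_force: 0.0
```

```bash
python3 -c "
from h import *
st()"
```

```text
27.4 tcp [589.2 362.   23.6] F [-0.8 -0.2  0.1] w 48.0 gf 0.0 zrot [ 0.003 -0.    -1.   ] yaw 79.0
```

{"op": "play_rows", "data": {"steps": [{"dx":0,"dy":0,"dz":1,"ax":0,"ay":0,"az":0,"claw":25},{"dx":0,"dy":0,"dz":0,"ax":0,"ay":0,"az":0,"claw":25},{"dx":0,"dy":0,"dz":0,"ax":0,"ay":0,"az":0,"claw":25},{"dx":0,"dy":0,"dz":-20,"ax":0,"ay":0,"az":0,"claw":25},{"dx":0,"dy":0,"dz":-26,"ax":0,"ay":0,"az":0,"claw":25},{"dx":0,"dy":0,"dz":-40,"ax":0,"ay":0,"az":0,"claw":25},{"dx":0,"dy":0,"dz":-40,"ax":0,"ay":0,"az":0,"claw":25}]}}

```text
time_s: 28.1
tcp_pos: [0.5874, 0.3608, 0.1464]
ee_rot: [[-0.981, 0.192, -0.002], [0.192, 0.981, -0.004], [0.001, -0.005, -1.0]]
wrist_force: [0.8, 0.7, -3.2]
gripper_width: 0.453
gripper_force: 30.0
```

```bash
python3 -c "
from h import *
st(); labels(); place(569,-175)"
```

```text
28.1 tcp [587.4 360.8 146.4] F [ 0.8  0.7 -3.2] w 39.4 gf 30.0 zrot [-0.002 -0.004 -1.   ] yaw 78.9
label scene [476. 139.  36.] px 20 zspan [33. 39.]
label scene [485. 148.  36.] px 19 zspan [33. 40.]
label scene [596. 185.  37.] px 21 zspan [35. 39.]
label scene [592. 173.  37.] px 23 zspan [33. 39.]
label top [592. 179.  36.] px 76 zspan [32. 41.]
label top [476. 143.  37.] px 82 zspan [32. 41.]
27 [{"dx":-7,"dy":-44,"dz":0,"ax":0,"ay":0.1,"az":-1.8,"claw":25},{"dx":-5,"dy":-45,"dz":0,"ax":0,"ay":0.1,"az":-1.8,"claw":25},{"dx":-4,"dy":-45,"dz":0,"ax":0,"ay":0,"az":-1.8,"claw":25},{"dx":-3,"dy":-45,"dz":0,"ax":0,"ay":0.1,"az":-1.8,"claw":25},{"dx":-1,"dy":-45,"dz":0,"ax":0,"ay":0,"az":-1.8,"claw":25},{"dx":0,"dy":-45,"dz":0,"ax":0,"ay":0.1,"az":-1.8,"claw":25},{"dx":2,"dy":-45,"dz":0,"ax":0.1,"ay":0,"az":-1.8,"claw":25},{"dx":3,"dy":-45,"dz":0,"ax":0,"ay":0.1,"az":-1.8,"claw":25},{"dx":5,"dy":-44,"dz":0,"ax":0.1,"ay":0,"az":-1.8,"claw":25},{"dx":6,"dy":-44,"dz":0,"ax":0,"ay":0.1,"az":-1.9,"claw":25},{"dx":7,"dy":-44,"dz":1,"ax":0.1,"ay":0,"az":-1.8,"claw":25},{"dx":9,"dy":-44.7,"dz":0.4,"ax":0,"ay":0.1,"az":-1.9,"claw":25},{"dx":0,"dy":0,"dz":29,"ax":0,"ay":0,"az":0,"claw":25},{"dx":0,"dy":0,"dz":29,"ax":0,"ay":0,"az":0,"claw":25},{"dx":0,"dy":0,"dz":4,"ax":0,"ay":0,"az":0,"claw":25},{"dx":0,"dy":0,"dz":4,"ax":0,"ay":0,"az":0,"claw":25},{"dx":0,"dy":0,"dz":5,"ax":0,"ay":0,"az":0,"claw":25},{"claw":25},{"dx":0,"dy":0,"dz":0,"ax":0,"ay":0,"az":0,"claw":70},{"claw":70},{"claw":70},{"claw":70},{"claw":70},{"claw":70},{"dx":0,"dy":0,"dz":-24,"ax":0,"ay":0,"az":0,"claw":70},{"dx":0,"dy":0,"dz":-24,"ax":0,"ay":0,"az":0,"claw":70},{"dx":0,"dy":0,"dz":-23,"ax":0,"ay":0,"az":0,"claw":70}]
```

{"op": "play_rows", "data": {"steps": [{"dx":-7,"dy":-44,"dz":0,"ax":0,"ay":0.1,"az":-1.8,"claw":25},{"dx":-5,"dy":-45,"dz":0,"ax":0,"ay":0.1,"az":-1.8,"claw":25},{"dx":-4,"dy":-45,"dz":0,"ax":0,"ay":0,"az":-1.8,"claw":25},{"dx":-3,"dy":-45,"dz":0,"ax":0,"ay":0.1,"az":-1.8,"claw":25},{"dx":-1,"dy":-45,"dz":0,"ax":0,"ay":0,"az":-1.8,"claw":25},{"dx":0,"dy":-45,"dz":0,"ax":0,"ay":0.1,"az":-1.8,"claw":25},{"dx":2,"dy":-45,"dz":0,"ax":0,"ay":0,"az":-1.8,"claw":25},{"dx":3,"dy":-45,"dz":0,"ax":0,"ay":0.1,"az":-1.8,"claw":25},{"dx":5,"dy":-44,"dz":0,"ax":0,"ay":0,"az":-1.8,"claw":25},{"dx":6,"dy":-44,"dz":0,"ax":0.2,"ay":0.1,"az":-1.9,"claw":25},{"dx":7,"dy":-44,"dz":0,"ax":0.1,"ay":0,"az":-1.8,"claw":25},{"dx":9,"dy":-45,"dz":0,"ax":0,"ay":0.1,"az":-1.9,"claw":25},{"dx":0,"dy":0,"dz":25,"ax":0,"ay":0,"az":0,"claw":25},{"dx":0,"dy":0,"dz":0,"ax":0,"ay":0,"az":0,"claw":25}]}}

```text
time_s: 29.6
tcp_pos: [0.5613, -0.1779, 0.1183]
ee_rot: [[-0.983, -0.182, -0.02], [-0.182, 0.983, -0.003], [0.021, 0.001, -1.0]]
wrist_force: [-1.4, 0.6, -3.3]
gripper_width: 0.457
gripper_force: 30.0
```

Run:
```python
from h import *
st()
c=capture("scene"); cv2.imwrite("pics/d1.png",cv2.resize(c["frame"][200:320,130:290],None,fx=4,fy=4,interpolation=2))
```

```text
29.6 tcp [ 561.3 -177.9  118.3] F [-1.4  0.6 -3.3] w 39.7 gf 30.0 zrot [-0.02  -0.003 -1.   ] yaw 100.5
```

View pics/d1.png

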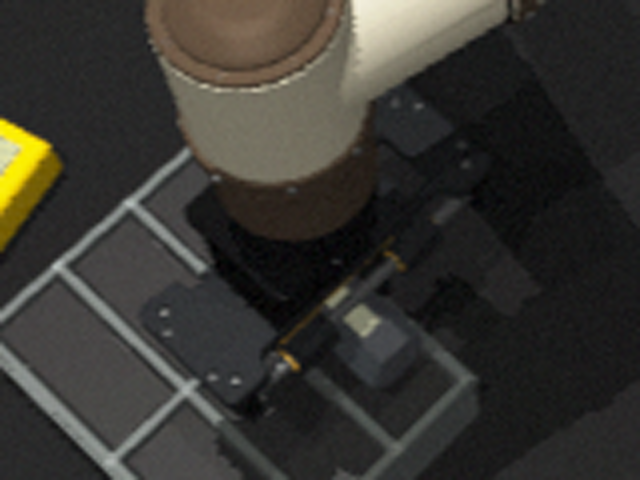

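Picture d1: the pillar is held with its label at (362,320) facing roughly up. I'll measure its roll from the depth data.

```bash
cat >> h.py <<'E'
def heldroll():
    s=sense(); R=np.array(s["ee_rot"]); p=np.array(s["tcp_pos"]); L=[]
    for _ in range(4):
        c=capture("scene"); W=cloud(c); T=((W-p)@R*1000).reshape(-1,3); L.append(T)
    T=np.concatenate(L); T=T[(T[:,0]<-14)&(T[:,0]>-56)&(abs(T[:,1])<26)&(T[:,2]>-30)&(T[:,2]<40)]
    for y in range(-24,25,4):
        k=(T[:,1]>=y-2)&(T[:,1]<y+2)&(T[:,0]>-46)
        if k.sum()>8: print(y,k.sum(),np.median(T[k,2]).round(1),"x",np.percentile(T[k,0],[2,98]).round())
E
python3 -c "
from h import *
heldroll()"
```

```text
-20 75 -0.1 x [-45. -20.]
-16 105 -5.8 x [-46. -21.]
-12 113 -13.4 x [-45. -17.]
-8 91 -15.8 x [-45. -18.]
-4 85 -16.3 x [-45. -16.]
0 89 -16.1 x [-45. -17.]
4 92 -16.1 x [-45. -17.]
8 85 -15.3 x [-45. -18.]
12 60 -12.9 x [-45. -16.]
16 57 -5.9 x [-46. -15.]
20 43 0.5 x [-45. -15.]
24 13 1.3 x [-17. -14.]
```

```bash
python3 -c "
from h import *
plan([(569,-175,110,100.8,0,25,0),(569,-175,78,100.8,0,25,12,1)])"
```

```text
5 [{"dx":-2.9,"dy":0.8,"dz":14.2,"ax":-0.3,"ay":-0.5,"az":0.1,"claw":25},{"dx":0,"dy":0,"dz":11,"ax":0,"ay":0,"az":0,"claw":25},{"dx":0,"dy":0,"dz":10,"ax":0,"ay":0,"az":0,"claw":25},{"dx":0,"dy":0,"dz":11,"ax":0,"ay":0,"az":0,"claw":25},{"claw":25}]
```

{"op": "play_rows", "data": {"steps": [{"dx":-1.5,"dy":0.5,"dz":14,"ax":0,"ay":-0.3,"az":0,"claw":25},{"dx":0,"dy":0,"dz":11,"ax":0,"ay":0,"az":0,"claw":25},{"dx":0,"dy":0,"dz":10,"ax":0,"ay":0,"az":0,"claw":25},{"dx":0,"dy":0,"dz":6,"ax":0,"ay":0,"az":0,"claw":25},{"dx":0,"dy":0,"dz":0,"ax":0,"ay":0,"az":0,"claw":25},{"dx":0,"dy":0,"dz":0,"ax":0,"ay":0,"az":0,"claw":25}]}}

```text
time_s: 30.45
tcp_pos: [0.5672, -0.1766, 0.0827]
ee_rot: [[-0.982, -0.187, -0.004], [-0.187, 0.982, -0.005], [0.005, -0.004, -1.0]]
wrist_force: [-0.1, 0.6, -3.0]
gripper_width: 0.459
gripper_force: 30.0
```

```bash
python3 -c "
from h import *
st();plan([(569,-175,78,100.8,0,25,12,1)])"
```

```text
30.45 tcp [ 567.2 -176.6   82.7] F [-0.1  0.6 -3. ] w 40.0 gf 30.0 zrot [-0.004 -0.005 -1.   ] yaw 100.8
2 [{"dx":-2.1,"dy":1.3,"dz":4.7,"ax":-0.3,"ay":-0.3,"az":0,"claw":25},{"claw":25}]
```

{"op": "play_rows", "data": {"steps": [{"dx":-2,"dy":1.3,"dz":4.7,"ax":-0.3,"ay":-0.3,"az":0,"claw":25},{"dx":0,"dy":0,"dz":0,"ax":0,"ay":0,"az":0,"claw":25},{"dx":0,"dy":0,"dz":0,"ax":0,"ay":0,"az":0,"claw":60},{"dx":0,"dy":0,"dz":0,"ax":0,"ay":0,"az":0,"claw":60},{"dx":0,"dy":0,"dz":0,"ax":0,"ay":0,"az":0,"claw":60},{"dx":0,"dy":0,"dz":0,"ax":0,"ay":0,"az":0,"claw":60},{"dx":0,"dy":0,"dz":0,"ax":0,"ay":0,"az":0,"claw":60},{"dx":0,"dy":0,"dz":-25,"ax":0,"ay":0,"az":0,"claw":60},{"dx":0,"dy":0,"dz":-40,"ax":0,"ay":0,"az":0,"claw":60},{"dx":0,"dy":44,"dz":0,"ax":0,"ay":0,"az":0,"claw":60},{"dx":0,"dy":44,"dz":0,"ax":0,"ay":0,"az":0,"claw":60},{"dx":0,"dy":44,"dz":0,"ax":0,"ay":0,"az":0,"claw":60},{"dx":0,"dy":44,"dz":0,"ax":0,"ay":0,"az":0,"claw":60}]}}

```text
time_s: 31.75
tcp_pos: [0.5354, -0.0008, 0.1434]
ee_rot: [[-0.983, -0.186, 0.001], [-0.186, 0.983, 0.001], [-0.001, 0.001, -1.0]]
wrist_force: [0.9, -0.2, 0.1]
gripper_width: 0.693
gripper_force: 0.0
```

```bash
cat >> h.py <<'E'
def cells():
    c=capture("scene"); W=cloud(c)*1000; a=np.radians(10.8)
    f=c["frame"].astype(int); warm=f[...,2]-f[...,0]
    dx=W[...,0]-524; dy=W[...,1]+243.; X=dx*np.cos(a)+dy*np.sin(a); Y=-dx*np.sin(a)+dy*np.cos(a)
    for i,(x,y) in enumerate([(x,y) for x in(-59,59) for y in(-58,0,58)]):
        k=(abs(X-x)<40)&(abs(Y-y)<8); kl=(abs(X-x)<54)&(abs(Y-y)<24)&(warm>12)&(f[...,2]>70)
        print("cell",i+1,"z",np.nanmedian(W[k][:,2]).round(1),"label px",kl.sum(), np.round([np.nanmean(X[kl])-x,np.nanmean(Y[kl])-y,np.nanmean(W[kl][:,2])],1) if kl.sum()>8 else "")
E
python3 -c "
from h import *
st(); find(); labels(); cells(); grab(591.5,178,-2)
c=capture('scene'); cv2.imwrite('pics/d2.png',c['frame'])"
```

```text
31.75 tcp [535.4  -0.8 143.4] F [ 0.9 -0.2  0.1] w 60.3 gf 0.0 zrot [ 0.001  0.001 -1.   ] yaw 100.7
top (454, 310, 10.6, 101, 31, np.float64(37.2))
sce (460, 306, 10.7, 102, 30, np.float64(36.7))
sce (594, 177, -0.4, 102, 26, np.float64(37.4))
label scene [495. 139.  37.] px 52 zspan [34. 39.]
label scene [589. 179.  37.] px 70 zspan [33. 39.]
label scene [ 569. -175.   55.] px 69 zspan [52. 57.]
label top [ 565. -174.   54.] px 87 zspan [50. 58.]
label top [452. 326.  28.] px 21 zspan [25. 34.]
cell 1 z 56.7 label px 0 
cell 2 z 56.6 label px 0 
cell 3 z 56.2 label px 0 
cell 4 z 56.7 label px 0 
cell 5 z 56.5 label px 0 
cell 6 z 54.8 label px 65 [-1.5  0.3 54.6]
18 [{"dx":-18,"dy":33,"dz":12,"ax":0,"ay":0,"az":2.6,"claw":80},{"dx":-16,"dy":34,"dz":12,"ax":0,"ay":0,"az":2.6,"claw":80},{"dx":-15,"dy":35,"dz":11,"ax":0,"ay":0,"az":2.5,"claw":80},{"dx":-13,"dy":35,"dz":12,"ax":0,"ay":0,"az":2.6,"claw":80},{"dx":-10.8,"dy":36.1,"dz":11.4,"ax":0.1,"ay":0,"az":2.5,"claw":80},{"dx":0,"dy":0,"dz":21,"ax":0,"ay":0,"az":0,"claw":80},{"dx":0,"dy":0,"dz":21,"ax":0,"ay":0,"az":0,"claw":80},{"dx":0,"dy":0.1,"dz":21,"ax":0,"ay":0,"az":0,"claw":80},{"claw":80},{"dx":0,"dy":0,"dz":0,"ax":0,"ay":0,"az":0,"claw":25},{"claw":25},{"claw":25},{"claw":25},{"claw":25},{"dx":0,"dy":0,"dz":-32,"ax":0,"ay":0,"az":0,"claw":25},{"dx":0,"dy":0,"dz":-32,"ax":0,"ay":0,"az":0,"claw":25},{"dx":0,"dy":0,"dz":-32,"ax":0,"ay":0,"az":0,"claw":25},{"dx":-0.1,"dy":-0.1,"dz":-32,"ax":0,"ay":0,"az":0,"claw":25}]
```

View pics/d2.png

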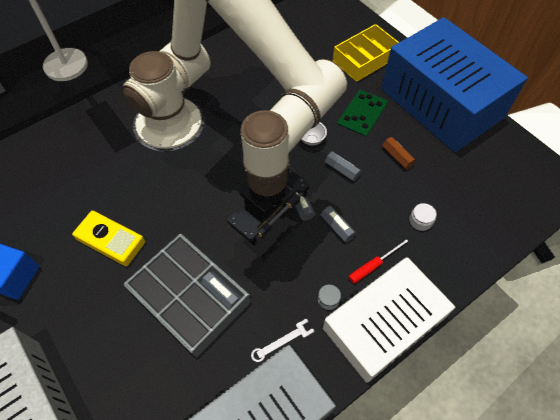

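Picture d2: the first pillar lies in cell 6 at (218,288) with its label up. C at (338,222) has its label up and is next.

{"op": "play_rows", "data": {"steps": [{"dx":-18,"dy":33,"dz":12,"ax":0,"ay":0,"az":2.6,"claw":68},{"dx":-16,"dy":34,"dz":12,"ax":0,"ay":0,"az":2.6,"claw":68},{"dx":-15,"dy":35,"dz":11,"ax":0,"ay":0,"az":2.5,"claw":68},{"dx":-13,"dy":35,"dz":12,"ax":0,"ay":0,"az":2.6,"claw":68},{"dx":-11,"dy":36,"dz":11,"ax":0,"ay":0,"az":2.5,"claw":68},{"dx":0,"dy":0,"dz":16,"ax":0,"ay":0,"az":0,"claw":68},{"dx":0,"dy":0,"dz":25,"ax":0,"ay":0,"az":0,"claw":68},{"dx":0,"dy":0,"dz":23,"ax":0,"ay":0,"az":0,"claw":68},{"dx":0,"dy":0,"dz":0,"ax":0,"ay":0,"az":0,"claw":68},{"dx":0,"dy":0,"dz":0,"ax":0,"ay":0,"az":0,"claw":25},{"dx":0,"dy":0,"dz":0,"ax":0,"ay":0,"az":0,"claw":25},{"dx":0,"dy":0,"dz":0,"ax":0,"ay":0,"az":0,"claw":25},{"dx":0,"dy":0,"dz":0,"ax":0,"ay":0,"az":0,"claw":25},{"dx":0,"dy":0,"dz":0,"ax":0,"ay":0,"az":0,"claw":25},{"dx":0,"dy":0,"dz":0,"ax":0,"ay":0,"az":0,"claw":25},{"dx":0,"dy":0,"dz":0,"ax":0,"ay":0,"az":0,"claw":25}]}}

```text
time_s: 33.65
tcp_pos: [0.5923, 0.178, 0.0223]
ee_rot: [[-0.999, 0.035, 0.002], [0.035, 0.999, 0.002], [-0.002, 0.002, -1.0]]
wrist_force: [-0.5, -0.3, 5.6]
gripper_width: 0.46
gripper_force: 29.9
```

```bash
python3 -c "
from h import *
st()
plan([(580,-232,150,100.8,0,25,42),(580,-232,78,100.8,0,25,20)])"
```

```text
33.65 tcp [592.3 178.   22.3] F [-0.5 -0.3  5.6] w 40.0 gf 29.9 zrot [ 0.002  0.002 -1.   ] yaw 88.0
15 [{"dx":0,"dy":-37,"dz":-12,"ax":0,"ay":0,"az":-1.2,"claw":25},{"dx":1,"dy":-37,"dz":-12,"ax":0,"ay":0,"az":-1.2,"claw":25},{"dx":1,"dy":-37,"dz":-12,"ax":0,"ay":0,"az":-1.2,"claw":25},{"dx":2,"dy":-37,"dz":-12,"ax":0,"ay":0,"az":-1.2,"claw":25},{"dx":3,"dy":-37,"dz":-11,"ax":0,"ay":0,"az":-1.1,"claw":25},{"dx":4,"dy":-37,"dz":-12,"ax":0,"ay":0,"az":-1.2,"claw":25},{"dx":4,"dy":-37,"dz":-11,"ax":0,"ay":0,"az":-1.1,"claw":25},{"dx":5,"dy":-37,"dz":-12,"ax":0,"ay":0,"az":-1.2,"claw":25},{"dx":6,"dy":-37,"dz":-11,"ax":0,"ay":0,"az":-1.1,"claw":25},{"dx":7,"dy":-37,"dz":-12,"ax":0,"ay":0.1,"az":-1.2,"claw":25},{"dx":6.9,"dy":-37.3,"dz":-11.3,"ax":0.1,"ay":0,"az":-1.1,"claw":25},{"dx":0,"dy":0,"dz":18,"ax":0,"ay":0,"az":0,"claw":25},{"dx":0,"dy":0,"dz":18,"ax":0,"ay":0,"az":0,"claw":25},{"dx":0,"dy":0,"dz":18,"ax":0,"ay":0,"az":0,"claw":25},{"dx":0,"dy":0.1,"dz":18,"ax":0,"ay":0,"az":0,"claw":25}]
```

{"op": "play_rows", "data": {"steps": [{"dx":0,"dy":0,"dz":-20,"ax":0,"ay":0,"az":0,"claw":25},{"dx":0,"dy":0,"dz":-40,"ax":0,"ay":0,"az":0,"claw":25},{"dx":0,"dy":0,"dz":-40,"ax":0,"ay":0,"az":0,"claw":25},{"dx":0,"dy":-37,"dz":0,"ax":0,"ay":0,"az":-1.2,"claw":25},{"dx":1,"dy":-37,"dz":0,"ax":0,"ay":0,"az":-1.2,"claw":25},{"dx":1,"dy":-37,"dz":0,"ax":0,"ay":0,"az":-1.2,"claw":25},{"dx":2,"dy":-37,"dz":0,"ax":0,"ay":0,"az":-1.2,"claw":25},{"dx":3,"dy":-37,"dz":0,"ax":0,"ay":0,"az":-1.1,"claw":25},{"dx":4,"dy":-37,"dz":0,"ax":0,"ay":0,"az":-1.2,"claw":25},{"dx":4,"dy":-37,"dz":0,"ax":0,"ay":0,"az":-1.1,"claw":25},{"dx":5,"dy":-37,"dz":0,"ax":0,"ay":0,"az":-1.2,"claw":25},{"dx":6,"dy":-37,"dz":0,"ax":0,"ay":0,"az":-1.1,"claw":25},{"dx":7,"dy":-37,"dz":0,"ax":0,"ay":0,"az":-1.2,"claw":25},{"dx":7,"dy":-37,"dz":0,"ax":0,"ay":0,"az":-1.1,"claw":25},{"dx":0,"dy":0,"dz":0,"ax":0,"ay":0,"az":0,"claw":25},{"dx":0,"dy":0,"dz":15,"ax":0,"ay":0,"az":0,"claw":25},{"dx":0,"dy":0,"dz":0,"ax":0,"ay":0,"az":0,"claw":25}]}}

```text
time_s: 35.35
tcp_pos: [0.5768, -0.2312, 0.1027]
ee_rot: [[-0.983, -0.185, -0.006], [-0.185, 0.983, 0.003], [0.005, 0.005, -1.0]]
wrist_force: [-1.8, -0.0, -3.8]
gripper_width: 0.461
gripper_force: 29.9
```

```bash
python3 -c "
from h import *
st();heldroll();st()
plan([(580,-232,78,100.8,0,25,9)])"
```

```text
35.35 tcp [ 576.8 -231.2  102.7] F [-1.8 -0.  -3.8] w 40.1 gf 29.9 zrot [-0.006  0.003 -1.   ] yaw 100.7
-20 68 0.0 x [-46. -18.]
-16 115 -5.8 x [-45. -16.]
-12 120 -12.2 x [-45. -15.]
-8 101 -16.3 x [-45. -17.]
-4 84 -15.6 x [-45. -16.]
0 101 -16.2 x [-44. -17.]
4 90 -15.7 x [-46. -17.]
8 92 -15.9 x [-45. -17.]
12 73 -13.4 x [-46. -16.]
16 70 -6.5 x [-45. -15.]
20 54 -0.3 x [-46. -14.]
24 14 2.0 x [-45. -14.]
35.55 tcp [ 579.5 -231.4  106. ] F [ 0.2  0.4 -1.8] w 39.9 gf 29.9 zrot [ 0.     0.001 -1.   ] yaw 100.8
4 [{"dx":0,"dy":0,"dz":7,"ax":0,"ay":0,"az":0,"claw":25},{"dx":0,"dy":0,"dz":7,"ax":0,"ay":0,"az":0,"claw":25},{"dx":0,"dy":0,"dz":7,"ax":0,"ay":0,"az":0,"claw":25},{"dx":-0.3,"dy":-0.7,"dz":7,"ax":0.1,"ay":0,"az":0,"claw":25}]
```

{"op": "play_rows", "data": {"steps": [{"dx":0,"dy":0,"dz":10,"ax":0,"ay":0,"az":0,"claw":25},{"dx":0,"dy":0,"dz":10,"ax":0,"ay":0,"az":0,"claw":25},{"dx":0,"dy":-0.5,"dz":8,"ax":0,"ay":0,"az":0,"claw":25},{"dx":0,"dy":0,"dz":0,"ax":0,"ay":0,"az":0,"claw":25},{"dx":0,"dy":0,"dz":0,"ax":0,"ay":0,"az":0,"claw":25}]}}

```text
time_s: 36.05
tcp_pos: [0.5792, -0.2324, 0.0774]
ee_rot: [[-0.982, -0.187, -0.001], [-0.187, 0.982, 0.001], [0.001, 0.001, -1.0]]
wrist_force: [-0.7, 0.4, -1.3]
gripper_width: 0.458
gripper_force: 29.9
```

{"op": "play_rows", "data": {"steps": [{"dx":0,"dy":0,"dz":0,"ax":0,"ay":0,"az":0,"claw":60},{"dx":0,"dy":0,"dz":0,"ax":0,"ay":0,"az":0,"claw":60},{"dx":0,"dy":0,"dz":0,"ax":0,"ay":0,"az":0,"claw":60},{"dx":0,"dy":0,"dz":0,"ax":0,"ay":0,"az":0,"claw":60},{"dx":0,"dy":0,"dz":0,"ax":0,"ay":0,"az":0,"claw":60},{"dx":0,"dy":0,"dz":-25,"ax":0,"ay":0,"az":0,"claw":60},{"dx":0,"dy":0,"dz":-45,"ax":0,"ay":0,"az":0,"claw":60},{"dx":0,"dy":45,"dz":0,"ax":0,"ay":0,"az":0,"claw":60},{"dx":0,"dy":45,"dz":0,"ax":0,"ay":0,"az":0,"claw":60},{"dx":0,"dy":45,"dz":0,"ax":0,"ay":0,"az":0,"claw":60},{"dx":0,"dy":45,"dz":0,"ax":0,"ay":0,"az":0,"claw":60}]}}

```text
time_s: 37.15
tcp_pos: [0.5453, -0.0542, 0.1483]
ee_rot: [[-0.983, -0.186, 0.001], [-0.186, 0.983, 0.001], [-0.001, 0.001, -1.0]]
wrist_force: [0.3, 0.1, 0.1]
gripper_width: 0.688
gripper_force: 0.0
```

```bash
python3 -c "
from h import *
st(); find(); labels(); cells(); grab(478.5,143.5,-15)"
```

```text
37.15 tcp [545.3 -54.2 148.3] F [0.3 0.1 0.1] w 59.9 gf 0.0 zrot [ 0.001  0.001 -1.   ] yaw 100.7
top (585, -251, 22.0, 112, 28, np.float64(42.8))
top (455, 309, 12.7, 99, 28, np.float64(37.4))
sce (460, 307, 13.7, 101, 26, np.float64(36.9))
sce (481, 140, -13.5, 101, 28, np.float64(37.2))
sce (579, -237, 13.9, 108, 33, np.float64(44.2))
label scene [480. 143.  37.] px 103 zspan [34. 40.]
label scene [ 570. -175.   55.] px 78 zspan [53. 58.]
label scene [ 581. -232.   55.] px 73 zspan [52. 58.]
label top [ 577. -232.   55.] px 88 zspan [49. 58.]
label top [ 547. -178.   54.] px 33 zspan [48. 60.]
label top [461. 149.  37.] px 32 zspan [33. 41.]
label top [452. 326.  28.] px 20 zspan [24. 32.]
cell 1 z 56.5 label px 0 
cell 2 z 56.3 label px 0 
cell 3 z 56.5 label px 0 
cell 4 z 56.5 label px 0 
cell 5 z 55.0 label px 81 [-2.2  0.2 55. ]
cell 6 z 54.8 label px 75 [-2.5  0.6 55.1]
18 [{"dx":6,"dy":42,"dz":13,"ax":0,"ay":0,"az":5.2,"claw":80},{"dx":9,"dy":41,"dz":13,"ax":0,"ay":0,"az":5.2,"claw":80},{"dx":13,"dy":40,"dz":12,"ax":0,"ay":0,"az":5.1,"claw":80},{"dx":17,"dy":38,"dz":13,"ax":0,"ay":0,"az":5.2,"claw":80},{"dx":20.3,"dy":36.8,"dz":12.4,"ax":0.1,"ay":0,"az":5.1,"claw":80},{"dx":0,"dy":0,"dz":21,"ax":0,"ay":0,"az":0,"claw":80},{"dx":0,"dy":0,"dz":21,"ax":0,"ay":0,"az":0,"claw":80},{"dx":0,"dy":0,"dz":21,"ax":0,"ay":0,"az":0,"claw":80},{"claw":80},{"dx":0,"dy":0,"dz":0,"ax":0,"ay":0,"az":0,"claw":25},{"claw":25},{"claw":25},{"claw":25},{"claw":25},{"dx":0,"dy":0,"dz":-32,"ax":0,"ay":0,"az":0,"claw":25},{"dx":0,"dy":0,"dz":-32,"ax":0,"ay":0,"az":0,"claw":25},{"dx":0,"dy":0,"dz":-32,"ax":0,"ay":0,"az":0,"claw":25},{"dx":-0.1,"dy":-0.1,"dz":-32,"ax":0,"ay":0,"az":0,"claw":25}]
```

{"op": "play_rows", "data": {"steps": [{"dx":6,"dy":42,"dz":13,"ax":0,"ay":0,"az":5.2,"claw":68},{"dx":9,"dy":41,"dz":13,"ax":0,"ay":0,"az":5.2,"claw":68},{"dx":13,"dy":40,"dz":12,"ax":0,"ay":0,"az":5.1,"claw":68},{"dx":17,"dy":38,"dz":13,"ax":0,"ay":0,"az":5.2,"claw":68},{"dx":20.3,"dy":37,"dz":12,"ax":0,"ay":0,"az":5.1,"claw":68},{"dx":0,"dy":0,"dz":0,"ax":0,"ay":0,"az":0,"claw":68},{"dx":0,"dy":0,"dz":16,"ax":0,"ay":0,"az":0,"claw":68},{"dx":0,"dy":0,"dz":25,"ax":0,"ay":0,"az":0,"claw":68},{"dx":0,"dy":0,"dz":22,"ax":0,"ay":0,"az":0,"claw":68},{"dx":0,"dy":0,"dz":0,"ax":0,"ay":0,"az":0,"claw":68},{"dx":0,"dy":0,"dz":0,"ax":0,"ay":0,"az":0,"claw":25},{"dx":0,"dy":0,"dz":0,"ax":0,"ay":0,"az":0,"claw":25},{"dx":0,"dy":0,"dz":0,"ax":0,"ay":0,"az":0,"claw":25},{"dx":0,"dy":0,"dz":0,"ax":0,"ay":0,"az":0,"claw":25},{"dx":0,"dy":0,"dz":0,"ax":0,"ay":0,"az":0,"claw":25},{"dx":0,"dy":0,"dz":0,"ax":0,"ay":0,"az":0,"claw":25},{"dx":0,"dy":0,"dz":0,"ax":0,"ay":0,"az":0,"claw":25}]}}

```text
time_s: 39.1
tcp_pos: [0.4786, 0.1436, 0.023]
ee_rot: [[-0.966, 0.259, 0.001], [0.259, 0.966, 0.001], [-0.0, 0.001, -1.0]]
wrist_force: [-1.2, -2.7, 6.1]
gripper_width: 0.461
gripper_force: 30.0
```

```bash
python3 -c "
from h import *
st()
plan([(479,143,122,75,0,25,34),(464,-254,122,100.8,0,25,38)])"
```

```text
39.1 tcp [478.6 143.6  23. ] F [-1.2 -2.7  6.1] w 40.1 gf 30.0 zrot [ 0.001  0.001 -1.   ] yaw 75.0
14 [{"dx":0,"dy":0,"dz":-33,"ax":0,"ay":0,"az":0,"claw":25},{"dx":0,"dy":0,"dz":-33,"ax":0,"ay":0,"az":0,"claw":25},{"dx":-0.6,"dy":-0.3,"dz":-33,"ax":0.1,"ay":0,"az":0,"claw":25},{"dx":-8,"dy":-35,"dz":0,"ax":0,"ay":0,"az":-2.3,"claw":25},{"dx":-7,"dy":-36,"dz":0,"ax":0,"ay":0,"az":-2.4,"claw":25},{"dx":-5,"dy":-36,"dz":0,"ax":0,"ay":0,"az":-2.3,"claw":25},{"dx":-4,"dy":-36,"dz":0,"ax":0,"ay":0,"az":-2.4,"claw":25},{"dx":-2,"dy":-36,"dz":0,"ax":0,"ay":0,"az":-2.3,"claw":25},{"dx":-1,"dy":-36,"dz":0,"ax":0,"ay":0,"az":-2.4,"claw":25},{"dx":1,"dy":-36,"dz":0,"ax":0,"ay":0,"az":-2.3,"claw":25},{"dx":2,"dy":-36,"dz":0,"ax":0,"ay":0,"az":-2.4,"claw":25},{"dx":4,"dy":-36,"dz":0,"ax":0,"ay":0,"az":-2.3,"claw":25},{"dx":5,"dy":-36,"dz":0,"ax":0,"ay":0,"az":-2.4,"claw":25},{"dx":7.1,"dy":-34.7,"dz":0.3,"ax":0,"ay":0,"az":-2.3,"claw":25}]
```

{"op": "play_rows", "data": {"steps": [{"dx":0,"dy":0,"dz":-22,"ax":0,"ay":0,"az":0,"claw":25},{"dx":0,"dy":0,"dz":-38,"ax":0,"ay":0,"az":0,"claw":25},{"dx":-0.6,"dy":0,"dz":-38,"ax":0,"ay":0,"az":0,"claw":25},{"dx":-8,"dy":-35,"dz":0,"ax":0,"ay":0,"az":-2.3,"claw":25},{"dx":-7,"dy":-36,"dz":0,"ax":0,"ay":0,"az":-2.4,"claw":25},{"dx":-5,"dy":-36,"dz":0,"ax":0,"ay":0,"az":-2.3,"claw":25},{"dx":-4,"dy":-36,"dz":0,"ax":0,"ay":0,"az":-2.4,"claw":25},{"dx":-2,"dy":-36,"dz":0,"ax":0,"ay":0,"az":-2.3,"claw":25},{"dx":-1,"dy":-36,"dz":0,"ax":0,"ay":0,"az":-2.4,"claw":25},{"dx":1,"dy":-36,"dz":0,"ax":0,"ay":0,"az":-2.3,"claw":25},{"dx":2,"dy":-36,"dz":0,"ax":0,"ay":0,"az":-2.4,"claw":25},{"dx":4,"dy":-36,"dz":0,"ax":0,"ay":0,"az":-2.3,"claw":25},{"dx":5,"dy":-36,"dz":0,"ax":0,"ay":0,"az":-2.4,"claw":25},{"dx":7,"dy":-35,"dz":0,"ax":0,"ay":0,"az":-2.3,"claw":25},{"dx":0,"dy":0,"dz":0,"ax":0,"ay":0,"az":0,"claw":25},{"dx":0,"dy":0,"dz":15,"ax":0,"ay":0,"az":0,"claw":25},{"dx":0,"dy":0,"dz":0,"ax":0,"ay":0,"az":0,"claw":25}]}}

```text
time_s: 40.8
tcp_pos: [0.4618, -0.2529, 0.1024]
ee_rot: [[-0.983, -0.185, -0.005], [-0.185, 0.983, 0.004], [0.004, 0.004, -1.0]]
wrist_force: [-0.8, 0.2, -4.4]
gripper_width: 0.459
gripper_force: 30.0
```

```bash
python3 -c "
from h import *
heldroll();st()
plan([(464,-254,78,100.8,0,25,9)])"
```

```text
-24 12 0.3 x [-43. -14.]
-20 90 0.3 x [-46. -15.]
-16 106 -6.8 x [-45. -16.]
-12 99 -13.8 x [-44. -15.]
-8 103 -14.5 x [-46. -15.]
-4 77 -15.1 x [-45. -15.]
0 96 -15.3 x [-45. -16.]
4 82 -15.3 x [-45. -15.]
8 92 -14.5 x [-46. -15.]
12 63 -10.7 x [-45. -15.]
16 67 -2.9 x [-45. -15.]
20 30 1.0 x [-42. -14.]
24 24 1.5 x [-44. -14.]
41.0 tcp [ 464.3 -253.3  105.1] F [ 0.3 -0.3 -4.1] w 40.0 gf 30.0 zrot [ 0.001  0.001 -1.   ] yaw 100.8
4 [{"dx":0,"dy":0,"dz":7,"ax":0,"ay":0,"az":0,"claw":25},{"dx":0,"dy":0,"dz":7,"ax":0,"ay":0,"az":0,"claw":25},{"dx":0,"dy":0,"dz":7,"ax":0,"ay":0,"az":0,"claw":25},{"dx":0.5,"dy":-0.6,"dz":6.1,"ax":0,"ay":0.1,"az":0,"claw":25}]
```

{"op": "play_rows", "data": {"steps": [{"dx":0,"dy":0,"dz":10,"ax":0,"ay":0,"az":0,"claw":25},{"dx":0,"dy":0,"dz":10,"ax":0,"ay":0,"az":0,"claw":25},{"dx":0.5,"dy":-0.5,"dz":7,"ax":0,"ay":0,"az":0,"claw":25},{"dx":0,"dy":0,"dz":0,"ax":0,"ay":0,"az":0,"claw":25},{"dx":0,"dy":0,"dz":0,"ax":0,"ay":0,"az":0,"claw":25}]}}

```text
time_s: 41.5
tcp_pos: [0.4634, -0.2543, 0.0774]
ee_rot: [[-0.982, -0.187, -0.001], [-0.187, 0.982, 0.001], [0.001, 0.001, -1.0]]
wrist_force: [-0.2, -0.3, -1.2]
gripper_width: 0.458
gripper_force: 30.0
```

{"op": "play_rows", "data": {"steps": [{"dx":0,"dy":0,"dz":0,"ax":0,"ay":0,"az":0,"claw":60},{"dx":0,"dy":0,"dz":0,"ax":0,"ay":0,"az":0,"claw":60},{"dx":0,"dy":0,"dz":0,"ax":0,"ay":0,"az":0,"claw":60},{"dx":0,"dy":0,"dz":0,"ax":0,"ay":0,"az":0,"claw":60},{"dx":0,"dy":0,"dz":0,"ax":0,"ay":0,"az":0,"claw":60},{"dx":0,"dy":0,"dz":-25,"ax":0,"ay":0,"az":0,"claw":60},{"dx":0,"dy":0,"dz":-45,"ax":0,"ay":0,"az":0,"claw":60},{"dx":-10,"dy":45,"dz":0,"ax":0,"ay":0,"az":0,"claw":0},{"dx":-20,"dy":45,"dz":0,"ax":0,"ay":0,"az":0,"claw":0},{"dx":-20,"dy":45,"dz":0,"ax":0,"ay":0,"az":0,"claw":0},{"dx":-20,"dy":45,"dz":0,"ax":0,"ay":0,"az":0,"claw":0},{"dx":-20,"dy":45,"dz":0,"ax":0,"ay":0,"az":0,"claw":0},{"dx":-20,"dy":45,"dz":0,"ax":0,"ay":0,"az":0,"claw":0}]}}

```text
time_s: 42.8
tcp_pos: [0.5214, 0.0334, 0.1485]
ee_rot: [[-0.982, -0.187, 0.001], [-0.187, 0.982, 0.001], [-0.001, 0.001, -1.0]]
wrist_force: [1.9, -0.2, -0.4]
gripper_width: 0.232
gripper_force: 0.0
```

```bash
python3 -c "
from h import *
st(); find(); labels(); cells(); rollp(457.5,308,11.5,-1,pre=[(500,378,120,101.5,0,0,0)])"
```

```text
42.8 tcp [521.4  33.4 148.5] F [ 1.9 -0.2 -0.4] w 20.1 gf 0.0 zrot [ 0.001  0.001 -1.   ] yaw 100.8
top (469, -271, 19.2, 107, 28, np.float64(44.3))
top (455, 310, 15.9, 100, 32, np.float64(37.5))
sce (459, 307, 13.0, 101, 29, np.float64(36.6))
sce (576, -215, 0.3, 110, 30, np.float64(43.6))
label scene [ 466. -254.   55.] px 69 zspan [53. 58.]
label scene [ 570. -175.   55.] px 68 zspan [52. 59.]
label scene [ 581. -232.   55.] px 82 zspan [53. 58.]
label top [ 577. -232.   54.] px 86 zspan [49. 58.]
label top [ 565. -174.   54.] px 86 zspan [50. 58.]
label top [ 461. -253.   55.] px 85 zspan [51. 59.]
label top [442. 324.  28.] px 12 zspan [25. 35.]
cell 1 z 56.4 label px 0 
cell 2 z 54.9 label px 72 [-0.9  0.6 55.5]
cell 3 z 56.4 label px 0 
cell 4 z 56.6 label px 0 
cell 5 z 54.9 label px 76 [-1.9  0.3 55.1]
cell 6 z 54.7 label px 75 [-2.7  0.6 54.4]
30 [{"dx":-6,"dy":43,"dz":4,"ax":0,"ay":0,"az":-0.1,"claw":0},{"dx":-6,"dy":43,"dz":3,"ax":0,"ay":0,"az":-0.1,"claw":0},{"dx":-6,"dy":43,"dz":4,"ax":0,"ay":0,"az":-0.1,"claw":0},{"dx":-6,"dy":43,"dz":3,"ax":0,"ay":0,"az":-0.1,"claw":
[... 769 characters left out ...]
":-2.8,"dz":-1.7,"ax":0,"ay":0,"az":0,"claw":0},{"dx":0,"dy":-2.9,"dz":-1.4,"ax":0,"ay":0,"az":0,"claw":0},{"dx":0,"dy":-2.9,"dz":-1.2,"ax":0,"ay":0,"az":0,"claw":0},{"dx":0,"dy":-2.9,"dz":-1,"ax":0,"ay":0,"az":0,"claw":0},{"dx":0,"dy":-3.1,"dz":-0.6,"ax":0,"ay":0,"az":0,"claw":0},{"dx":0,"dy":-3.1,"dz":-0.4,"ax":0,"ay":0,"az":0,"claw":0},{"dx":0,"dy":-3.1,"dz":-0.2,"ax":0,"ay":0,"az":0,"claw":0},{"dx":0,"dy":-3.1,"dz":0.1,"ax":0,"ay":0,"az":0,"claw":0},{"dx":0,"dy":0.1,"dz":0.1,"ax":0,"ay":0,"az":0,"claw":0},{"claw":0},{"dx":0,"dy":26.6,"dz":-16.5,"ax":0,"ay":0,"az":0,"claw":0},{"dx":0,"dy":9,"dz":-26,"ax":0,"ay":0,"az":0,"claw":0},{"dx":0,"dy":8.3,"dz":-25.3,"ax":0,"ay":0,"az":0,"claw":0}]
```

{"op": "play_rows", "data": {"steps": [{"dx":-6,"dy":43,"dz":4,"ax":0,"ay":0,"az":0,"claw":0},{"dx":-6,"dy":43,"dz":3,"ax":0,"ay":0,"az":-0.1,"claw":0},{"dx":-6,"dy":43,"dz":4,"ax":0,"ay":0,"az":-0.1,"claw":0},{"dx":-6,"dy":43,"dz":3,"ax":0,"ay":0,"az":-0.1,"claw":0},{"dx":-6,"dy":43,"dz":4,"ax":0,"ay":0,"az":-0.1,"claw":0},{"dx":-5,"dy":43,"dz":3,"ax":0,"ay":0,"az":-0.1,"claw":0},{"dx":-6,"dy":43,"dz":4,"ax":0,"ay":0,"az":0,"claw":0},{"dx":-5.5,"dy":43,"dz":3,"ax":0,"ay":0,"az":-0.1,"claw":0},{"dx":28,"dy":0,"dz":25,"ax":7.5,"ay":0,"az":0,"claw":0},{"dx":27.6,"dy":3,"dz":25,"ax":7.5,"ay":0,"az":0,"claw":0},{"dx":0,"dy":0,"dz":0,"ax":0,"ay":0,"az":0,"claw":0},{"dx":0,"dy":0,"dz":0,"ax":0,"ay":0,"az":0,"claw":0}]}}

```text
time_s: 44.25
tcp_pos: [0.4465, 0.3658, 0.0694]
ee_rot: [[-0.98, -0.191, 0.05], [-0.197, 0.947, -0.254], [0.001, -0.259, -0.966]]
wrist_force: [1.1, -0.2, 1.0]
gripper_width: 0.006
gripper_force: 0.0
```

```bash
python3 -c "
from h import *
st(); rollp(457.5,308,11.5,-1)"
```

```text
44.25 tcp [446.5 365.8  69.4] F [ 1.1 -0.2  1. ] w 0.5 gf 0.0 zrot [ 0.05  -0.254 -0.966] yaw 101.4
21 [{"dx":0.8,"dy":1,"dz":-0.8,"ax":0,"ay":-0.1,"az":-0.1,"claw":0},{"dx":0,"dy":-1,"dz":27,"ax":0,"ay":0,"az":0,"claw":0},{"dx":0,"dy":-0.2,"dz":26.6,"ax":0,"ay":0,"az":0,"claw":0},{"dx":0,"dy":-6,"dz":2,"ax":0,"ay":0,"az":0,"claw":0},{"dx":0,"dy":-7,"dz":2,"ax":0,"ay":0,"az":0,"claw":0},{"dx":0,"dy":-6.3,"dz":1.2,"ax":0,"ay":0,"az":0,"claw":0},{"dx":0,"dy":-2.4,"dz":-2.2,"ax":0,"ay":0,"az":0,"claw":0},{"dx":0,"dy":-2.5,"dz":-1.9,"ax":0,"ay":0,"az":0,"claw":0},{"dx":0,"dy":-2.8,"dz":-1.7,"ax":0,"ay":0,"az":0,"claw":0},{"dx":0,"dy":-2.8,"dz":-1.4,"ax":0,"ay":0,"az":0,"claw":0},{"dx":0,"dy":-2.9,"dz":-1.2,"ax":0,"ay":0,"az":0,"claw":0},{"dx":0,"dy":-3,"dz":-1,"ax":0,"ay":0,"az":0,"claw":0},{"dx":0,"dy":-3,"dz":-0.6,"ax":0,"ay":0,"az":0,"claw":0},{"dx":0,"dy":-3.2,"dz":-0.4,"ax":0,"ay":0,"az":0,"claw":0},{"dx":0,"dy":-3.1,"dz":-0.2,"ax":0,"ay":0,"az":0,"claw":0},{"dx":0,"dy":-3.1,"dz":0.1,"ax":0,"ay":0,"az":0,"claw":0},{"dx":0,"dy":0.1,"dz":0,"ax":0,"ay":0,"az":0,"claw":0},{"claw":0},{"dx":0,"dy":26.7,"dz":-16.4,"ax":0,"ay":0,"az":0,"claw":0},{"dx":0,"dy":9,"dz":-26,"ax":0,"ay":0,"az":0,"claw":0},{"dx":0,"dy":8.3,"dz":-25.3,"ax":0,"ay":0,"az":0,"claw":0}]
```

{"op": "play_rows", "data": {"steps": [{"dx":0.8,"dy":1,"dz":-0.8,"ax":0,"ay":0,"az":0,"claw":0},{"dx":0,"dy":-1,"dz":27,"ax":0,"ay":0,"az":0,"claw":0},{"dx":0,"dy":0,"dz":26.6,"ax":0,"ay":0,"az":0,"claw":0},{"dx":0,"dy":-6,"dz":2,"ax":0,"ay":0,"az":0,"claw":0},{"dx":0,"dy":-7,"dz":2,"ax":0,"ay":0,"az":0,"claw":0},{"dx":0,"dy":-6,"dz":1.2,"ax":0,"ay":0,"az":0,"claw":0}]}}

```text
time_s: 44.85
tcp_pos: [0.4541, 0.3348, 0.0209]
ee_rot: [[-0.981, -0.189, 0.054], [-0.196, 0.949, -0.248], [-0.004, -0.254, -0.967]]
wrist_force: [0.6, 1.4, 0.9]
gripper_width: 0.002
gripper_force: 0.8
```

{"op": "play_rows", "data": {"steps": [{"dx":0,"dy":-2.5,"dz":-2.1,"ax":0,"ay":0,"az":0,"claw":0},{"dx":0,"dy":-2.5,"dz":-1.9,"ax":0,"ay":0,"az":0,"claw":0},{"dx":0,"dy":-2.7,"dz":-1.8,"ax":0,"ay":0,"az":0,"claw":0},{"dx":0,"dy":-2.9,"dz":-1.4,"ax":0,"ay":0,"az":0,"claw":0},{"dx":0,"dy":-2.9,"dz":-1.2,"ax":0,"ay":0,"az":0,"claw":0},{"dx":0,"dy":-2.9,"dz":-0.9,"ax":0,"ay":0,"az":0,"claw":0},{"dx":0,"dy":-3,"dz":-0.7,"ax":0,"ay":0,"az":0,"claw":0},{"dx":0,"dy":-3,"dz":-0.4,"ax":0,"ay":0,"az":0,"claw":0},{"dx":0,"dy":-3,"dz":-0.2,"ax":0,"ay":0,"az":0,"claw":0},{"dx":0,"dy":-3,"dz":0,"ax":0,"ay":0,"az":0,"claw":0},{"dx":0,"dy":0,"dz":0,"ax":0,"ay":0,"az":0,"claw":0},{"dx":0,"dy":27,"dz":-16,"ax":0,"ay":0,"az":0,"claw":0},{"dx":0,"dy":20,"dz":-40,"ax":0,"ay":0,"az":0,"claw":0},{"dx":-40,"dy":0,"dz":-20,"ax":0,"ay":0,"az":0,"claw":60},{"dx":-45,"dy":0,"dz":0,"ax":0,"ay":0,"az":0,"claw":60},{"dx":-45,"dy":0,"dz":0,"ax":0,"ay":0,"az":0,"claw":60},{"dx":-45,"dy":0,"dz":0,"ax":0,"ay":0,"az":0,"claw":60}]}}

```text
time_s: 46.55
tcp_pos: [0.6173, 0.4081, 0.0981]
ee_rot: [[-0.98, -0.191, 0.051], [-0.197, 0.947, -0.253], [0.0, -0.258, -0.966]]
wrist_force: [-1.1, 1.1, 0.5]
gripper_width: 0.282
gripper_force: 0.0
```

```bash
python3 -c "
from h import *
st(); find(); labels()"
```

```text
46.55 tcp [617.3 408.1  98.1] F [-1.1  1.1  0.5] w 24.6 gf 0.0 zrot [ 0.051 -0.253 -0.966] yaw 101.4
top (466, -237, -1.6, 106, 25, np.float64(43.5))
top (466, -273, 5.3, 106, 19, np.float64(43.4))
top (461, 282, 11.4, 100, 30, np.float64(37.5))
sce (465, 280, 8.8, 100, 30, np.float64(37.0))
label scene [465. 283.  36.] px 41 zspan [34. 39.]
label scene [ 465. -253.   54.] px 41 zspan [52. 57.]
label scene [ 569. -175.   55.] px 50 zspan [53. 58.]
label scene [ 581. -232.   55.] px 52 zspan [52. 58.]
label top [ 577. -232.   54.] px 81 zspan [49. 58.]
label top [ 565. -175.   54.] px 86 zspan [50. 58.]
label top [ 461. -253.   54.] px 87 zspan [49. 58.]
label top [460. 283.  36.] px 72 zspan [32. 40.]
```

B is label-up. Now I'll grab it.

```bash
python3 -c "
from h import *
grab(463,281.5,10.5)"
```

```text
19 [{"dx":35,"dy":-17,"dz":7,"ax":-3,"ay":0,"az":0.2,"claw":80},{"dx":35,"dy":-18,"dz":6,"ax":-3,"ay":0,"az":0.1,"claw":80},{"dx":35,"dy":-18,"dz":5,"ax":-3,"ay":0,"az":0.2,"claw":80},{"dx":35,"dy":-19,"dz":4,"ax":-3,"ay":0,"az":0.1,"claw":80},{"dx":34.3,"dy":-18.9,"dz":3.8,"ax":-3,"ay":0,"az":0.2,"claw":80},{"dx":0,"dy":0,"dz":21,"ax":0,"ay":0,"az":0,"claw":80},{"dx":0,"dy":0,"dz":21,"ax":0,"ay":0,"az":0,"claw":80},{"dx":-0.1,"dy":0.1,"dz":21,"ax":0,"ay":0,"az":0,"claw":80},{"claw":80},{"dx":0,"dy":0,"dz":0,"ax":0,"ay":0,"az":0,"claw":25},{"claw":25},{"claw":25},{"claw":25},{"claw":25},{"dx":0,"dy":0,"dz":-26,"ax":0,"ay":0,"az":0,"claw":25},{"dx":0,"dy":0,"dz":-26,"ax":0,"ay":0,"az":0,"claw":25},{"dx":0,"dy":0,"dz":-25,"ax":0,"ay":0,"az":0,"claw":25},{"dx":0,"dy":0,"dz":-26,"ax":0,"ay":0,"az":0,"claw":25},{"dx":0.1,"dy":-0.1,"dz":-25,"ax":0,"ay":0,"az":0,"claw":25}]
```

{"op": "play_rows", "data": {"steps": [{"dx":35,"dy":-17,"dz":7,"ax":-3,"ay":0,"az":0.2,"claw":68},{"dx":35,"dy":-18,"dz":6,"ax":-3,"ay":0,"az":0.1,"claw":68},{"dx":35,"dy":-18,"dz":5,"ax":-3,"ay":0,"az":0.2,"claw":68},{"dx":35,"dy":-19,"dz":4,"ax":-3,"ay":0,"az":0.1,"claw":68},{"dx":34.3,"dy":-19,"dz":4,"ax":-3,"ay":0,"az":0.2,"claw":68},{"dx":0,"dy":0,"dz":0,"ax":0,"ay":0,"az":0,"claw":68},{"dx":0,"dy":0,"dz":0,"ax":0,"ay":0,"az":0,"claw":68},{"dx":0,"dy":0,"dz":0,"ax":0,"ay":0,"az":0,"claw":68},{"dx":0,"dy":0,"dz":0,"ax":0,"ay":0,"az":0,"claw":68}]}}

```text
time_s: 47.65
tcp_pos: [0.4635, 0.2831, 0.0863]
ee_rot: [[-0.983, -0.184, 0.003], [-0.184, 0.983, 0.002], [-0.003, 0.001, -1.0]]
wrist_force: [0.3, -0.3, 0.6]
gripper_width: 0.78
gripper_force: 0.0
```

```bash
python3 -c "
from h import *
st(); find(); grab(463,281.5,10.5)"
```

```text
47.65 tcp [463.5 283.1  86.3] F [ 0.3 -0.3  0.6] w 67.8 gf 0.0 zrot [ 0.003  0.002 -1.   ] yaw 100.6
sce (576, -214, 6.7, 107, 21, np.float64(43.9))
15 [{"dx":0.6,"dy":-1.3,"dz":0.9,"ax":0.1,"ay":0.1,"az":0.1,"claw":80},{"dx":0,"dy":0,"dz":21,"ax":0,"ay":0,"az":0,"claw":80},{"dx":0,"dy":0,"dz":21,"ax":0,"ay":0,"az":0,"claw":80},{"dx":0.1,"dy":0.1,"dz":21,"ax":0,"ay":0,"az":0,"claw":80},{"claw":80},{"dx":0,"dy":0,"dz":0,"ax":0,"ay":0,"az":0,"claw":25},{"claw":25},{"claw":25},{"claw":25},{"claw":25},{"dx":0,"dy":0,"dz":-26,"ax":0,"ay":0,"az":0,"claw":25},{"dx":0,"dy":0,"dz":-26,"ax":0,"ay":0,"az":0,"claw":25},{"dx":0,"dy":0,"dz":-25,"ax":0,"ay":0,"az":0,"claw":25},{"dx":0,"dy":0,"dz":-26,"ax":0,"ay":0,"az":0,"claw":25},{"dx":-0.1,"dy":-0.1,"dz":-25,"ax":0,"ay":0,"az":0,"claw":25}]
```

{"op": "play_rows", "data": {"steps": [{"dx":0.5,"dy":-1,"dz":1,"ax":0,"ay":0,"az":0,"claw":68},{"dx":0,"dy":0,"dz":21,"ax":0,"ay":0,"az":0,"claw":68},{"dx":0,"dy":0,"dz":21,"ax":0,"ay":0,"az":0,"claw":68},{"dx":0,"dy":0,"dz":21,"ax":0,"ay":0,"az":0,"claw":68},{"dx":0,"dy":0,"dz":0,"ax":0,"ay":0,"az":0,"claw":68},{"dx":0,"dy":0,"dz":0,"ax":0,"ay":0,"az":0,"claw":25},{"dx":0,"dy":0,"dz":0,"ax":0,"ay":0,"az":0,"claw":25},{"dx":0,"dy":0,"dz":0,"ax":0,"ay":0,"az":0,"claw":25},{"dx":0,"dy":0,"dz":0,"ax":0,"ay":0,"az":0,"claw":25},{"dx":0,"dy":0,"dz":0,"ax":0,"ay":0,"az":0,"claw":25},{"dx":0,"dy":0,"dz":0,"ax":0,"ay":0,"az":0,"claw":25},{"dx":0,"dy":0,"dz":0,"ax":0,"ay":0,"az":0,"claw":25}]}}

```text
time_s: 48.95
tcp_pos: [0.4634, 0.2818, 0.0229]
ee_rot: [[-0.983, -0.184, 0.003], [-0.184, 0.983, 0.003], [-0.004, 0.002, -1.0]]
wrist_force: [-2.0, 0.9, 6.5]
gripper_width: 0.455
gripper_force: 30.0
```

```bash
python3 -c "
from h import *
st()
plan([(463,281.5,122,100.8,0,25,40),(475,-311,122,100.8,0,25,45)])"
```

```text
48.95 tcp [463.4 281.8  22.9] F [-2.   0.9  6.5] w 39.6 gf 30.0 zrot [ 0.003  0.003 -1.   ] yaw 100.6
17 [{"dx":0,"dy":0,"dz":-33,"ax":0,"ay":0.1,"az":-0.1,"claw":25},{"dx":0,"dy":0,"dz":-33,"ax":0.1,"ay":0.1,"az":-0.1,"claw":25},{"dx":0.2,"dy":-0.1,"dz":-33.1,"ax":0,"ay":0,"az":0,"claw":25},{"dx":7,"dy":-42,"dz":0,"ax":0,"ay":0,"az":0,"claw":25},{"dx":7,"dy":-42,"dz":0,"ax":0,"ay":0,"az":0,"claw":25},{"dx":7,"dy":-42,"dz":0,"ax":0,"ay":0,"az":0,"claw":25},{"dx":7,"dy":-42,"dz":0,"ax":0,"ay":0,"az":0,"claw":25},{"dx":7,"dy":-42,"dz":0,"ax":0,"ay":0,"az":0,"claw":25},{"dx":7,"dy":-42,"dz":0,"ax":0,"ay":0,"az":0,"claw":25},{"dx":7,"dy":-42,"dz":0,"ax":0,"ay":0,"az":0,"claw":25},{"dx":7,"dy":-41,"dz":0,"ax":0,"ay":0,"az":0,"claw":25},{"dx":7,"dy":-42,"dz":0,"ax":0,"ay":0,"az":0,"claw":25},{"dx":7,"dy":-41,"dz":0,"ax":0,"ay":0,"az":0,"claw":25},{"dx":7,"dy":-42,"dz":0,"ax":0,"ay":0,"az":0,"claw":25},{"dx":7,"dy":-41,"dz":0,"ax":0,"ay":0,"az":0,"claw":25},{"dx":8,"dy":-42,"dz":0,"ax":0,"ay":0,"az":0,"claw":25},{"dx":7.2,"dy":-41.3,"dz":-0.2,"ax":0,"ay":0,"az":0,"claw":25}]
```

{"op": "play_rows", "data": {"steps": [{"dx":0,"dy":0,"dz":-22,"ax":0,"ay":0,"az":-0.2,"claw":25},{"dx":0,"dy":0,"dz":-38,"ax":0,"ay":0,"az":0,"claw":25},{"dx":0,"dy":0,"dz":-39,"ax":0,"ay":0,"az":0,"claw":25},{"dx":7,"dy":-42,"dz":0,"ax":0,"ay":0,"az":0,"claw":25},{"dx":7,"dy":-42,"dz":0,"ax":0,"ay":0,"az":0,"claw":25},{"dx":7,"dy":-42,"dz":0,"ax":0,"ay":0,"az":0,"claw":25},{"dx":7,"dy":-42,"dz":0,"ax":0,"ay":0,"az":0,"claw":25},{"dx":7,"dy":-42,"dz":0,"ax":0,"ay":0,"az":0,"claw":25},{"dx":7,"dy":-42,"dz":0,"ax":0,"ay":0,"az":0,"claw":25},{"dx":7,"dy":-42,"dz":0,"ax":0,"ay":0,"az":0,"claw":25},{"dx":7,"dy":-41,"dz":0,"ax":0,"ay":0,"az":0,"claw":25},{"dx":7,"dy":-42,"dz":0,"ax":0,"ay":0,"az":0,"claw":25},{"dx":7,"dy":-41,"dz":0,"ax":0,"ay":0,"az":0,"claw":25},{"dx":7,"dy":-42,"dz":0,"ax":0,"ay":0,"az":0,"claw":25},{"dx":7,"dy":-41,"dz":0,"ax":0,"ay":0,"az":0,"claw":25},{"dx":8,"dy":-42,"dz":0,"ax":0,"ay":0,"az":0,"claw":25},{"dx":7,"dy":-41,"dz":0,"ax":0,"ay":0,"az":0,"claw":25},{"dx":0,"dy":0,"dz":0,"ax":0,"ay":0,"az":0,"claw":25},{"dx":0,"dy":0,"dz":15,"ax":0,"ay":0,"az":0,"claw":25},{"dx":0,"dy":0,"dz":0,"ax":0,"ay":0,"az":0,"claw":25}]}}

```text
time_s: 50.95
tcp_pos: [0.4718, -0.3103, 0.1021]
ee_rot: [[-0.983, -0.185, -0.005], [-0.185, 0.983, 0.005], [0.004, 0.006, -1.0]]
wrist_force: [-1.3, 0.6, -4.2]
gripper_width: 0.461
gripper_force: 30.0
```

```bash
python3 -c "
from h import *
heldroll();st()
plan([(475,-311,78,100.8,0,25,9)])"
```

```text
-20 75 0.2 x [-45. -15.]
-16 108 -6.3 x [-45. -15.]
-12 109 -12.8 x [-46. -15.]
-8 94 -16.0 x [-45. -15.]
-4 90 -14.9 x [-44. -14.]
0 100 -15.6 x [-45. -14.]
4 80 -15.0 x [-44. -15.]
8 112 -14.9 x [-46. -14.]
12 72 -11.5 x [-45. -15.]
16 72 -4.7 x [-45. -15.]
20 50 0.2 x [-45. -14.]
24 36 2.7 x [-45. -14.]
51.15 tcp [ 474.7 -310.8  105.5] F [-0.7  0.7 -2.2] w 39.9 gf 30.0 zrot [ 0.002  0.001 -1.   ] yaw 100.8
4 [{"dx":0,"dy":0,"dz":7,"ax":0,"ay":0,"az":0,"claw":25},{"dx":0,"dy":0,"dz":7,"ax":0,"ay":0,"az":0,"claw":25},{"dx":0,"dy":0,"dz":7,"ax":0,"ay":0.1,"az":0,"claw":25},{"dx":-0.2,"dy":-0.3,"dz":6.5,"ax":0.1,"ay":0,"az":0,"claw":25}]
```

{"op": "play_rows", "data": {"steps": [{"dx":0,"dy":0,"dz":10,"ax":0,"ay":0,"az":0,"claw":25},{"dx":0,"dy":0,"dz":10,"ax":0,"ay":0,"az":0,"claw":25},{"dx":0,"dy":0,"dz":7.5,"ax":0,"ay":0,"az":0,"claw":25},{"dx":0,"dy":0,"dz":0,"ax":0,"ay":0,"az":0,"claw":25},{"dx":0,"dy":0,"dz":0,"ax":0,"ay":0,"az":0,"claw":25}]}}

```text
time_s: 51.65
tcp_pos: [0.4745, -0.3111, 0.0774]
ee_rot: [[-0.982, -0.187, 0.001], [-0.187, 0.982, 0.002], [-0.001, 0.001, -1.0]]
wrist_force: [-0.0, 0.3, -2.4]
gripper_width: 0.458
gripper_force: 30.0
```

{"op": "play_rows", "data": {"steps": [{"dx":0,"dy":0,"dz":0,"ax":0,"ay":0,"az":0,"claw":60},{"dx":0,"dy":0,"dz":0,"ax":0,"ay":0,"az":0,"claw":60},{"dx":0,"dy":0,"dz":0,"ax":0,"ay":0,"az":0,"claw":60},{"dx":0,"dy":0,"dz":0,"ax":0,"ay":0,"az":0,"claw":60},{"dx":0,"dy":0,"dz":0,"ax":0,"ay":0,"az":0,"claw":60},{"dx":0,"dy":0,"dz":-25,"ax":0,"ay":0,"az":0,"claw":60},{"dx":0,"dy":0,"dz":-45,"ax":0,"ay":0,"az":0,"claw":60},{"dx":-10,"dy":45,"dz":0,"ax":0,"ay":0,"az":0,"claw":60},{"dx":0,"dy":45,"dz":0,"ax":0,"ay":0,"az":0,"claw":60},{"dx":0,"dy":45,"dz":0,"ax":0,"ay":0,"az":0,"claw":60},{"dx":0,"dy":45,"dz":0,"ax":0,"ay":0,"az":0,"claw":60},{"dx":0,"dy":45,"dz":0,"ax":0,"ay":0,"az":0,"claw":60},{"dx":0,"dy":45,"dz":0,"ax":0,"ay":0,"az":0,"claw":60}]}}

```text
time_s: 52.95
tcp_pos: [0.4335, -0.0426, 0.1484]
ee_rot: [[-0.982, -0.187, 0.003], [-0.187, 0.982, 0.002], [-0.003, 0.001, -1.0]]
wrist_force: [1.3, 0.4, 0.6]
gripper_width: 0.688
gripper_force: 0.0
```

```bash
python3 -c "
from h import *
st(); cells()
c=capture('scene'); cv2.imwrite('pics/e.png',c['frame'])"
```

```text
52.95 tcp [433.5 -42.6 148.4] F [1.3 0.4 0.6] w 59.8 gf 0.0 zrot [ 0.003  0.002 -1.   ] yaw 100.8
cell 1 z 54.8 label px 80 [-1.6  0.8 55. ]
cell 2 z 54.8 label px 91 [-1.6  0.4 54.8]
cell 3 z 56.4 label px 0 
cell 4 z 57.0 label px 0 
cell 5 z 54.6 label px 90 [-1.4  0.3 54.5]
cell 6 z 54.8 label px 87 [-2.7  0.6 54.5]
```

View pics/e.png

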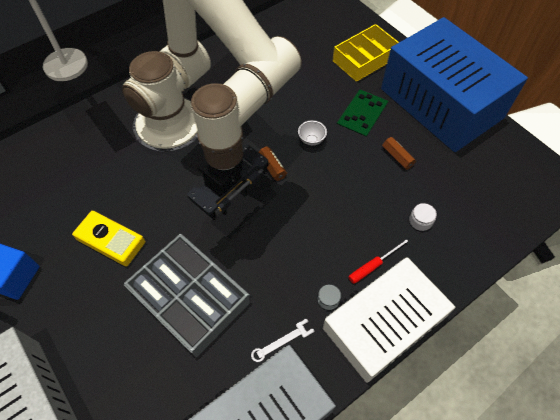

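The final picture shows all four pillars in cells 1, 2, 5 and 6 (around (150,290), (170,270), (203,307), (218,288)), labels up and below the rim. The other things on the bench are where they started.

```bash
python3 -c "
from station import *
print(finish_job())"
```

```text
the job is handed in; nothing more can be done
None
```

All four grey pillars are packed in the free cells 1, 2, 5 and 6, labels up and about 6 mm below the rim, and the job is handed in; I felt cells 5 and 6 go right down and 3 and 4 stop dead, and took 1 and 2 as free by elimination.

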